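# Set and clamp a foot stop, then lean the trivet to dry

### The arm

A 7-joint arm with a two-finger parallel gripper is mounted at the origin on the work surface. World frame = base frame: x ahead of the robot, y to its left, z up, the work surface at z = 0. Lengths are in m, angles in degrees, forces in N, time in s.
With the tool pointing down it reaches from about 0.425 to 0.875 m from the base axis. Payload 4.7 kg.
Tool frame: the origin (TCP) lies on the centre line of the jaws, within the pads' length; the fingertips stand 8 mm ahead of it and the grasp point (between the pads) lies 11 mm behind it; z points along the fingers, x is the direction in which the jaws open and shut, and the axes are right-handed (so a half turn about z gives the same grasp; the last joint's range is limited). The gripper opens to 87 mm and grips with 3 to 60 N. Pads are 19 mm wide; open, the fingers measure 117 mm over their backs; the gripper's body (75 mm by 190 mm) begins 51 mm behind the grasp point.
Start: joints at [77.24, 18.392, -4.016, 83.108, 1.295, 78.541, -3.26], TCP at [0.152, -0.632, 0.231] pointing down, gripper open.
Joint ranges: [-163.93, 163.93], [-17.29, 119.83], [-79.2, 71.16], [3.27, 140.29], [-89.18, 269.18], [5.43, 117.66], [-154.24, 154.24]. Speed limits (degrees/s): [147.25, 147.25, 180, 180, 180, 180, 180].

### API

Orientations are given as [roll, pitch, yaw] about the fixed x, y, z axes, in that order (R = Rz(yaw) Ry(pitch) Rx(roll)).
In Python, from cell import telemetry, read_camera, get_calibration, sign_off gives the robot as it stands. The module is installed in compiled form; this text tells all that it offers.
- The arm moves only by the tool carry_out, never from a script. Its arguments are lists of equal length, an entry for each row: "translation": the shift along the tool's x, y, z in cm, a list of three; "turn": the turn about the tool's z in rad; "gripper": the opening, from 0 (shut) to 1 (fully open). In form: {"translation": [[dx, dy, dz], ...], "turn": [turn, ...], "gripper": [gripper, ...]}. A call has 1 to 5 rows; each row is the pose to reach, as a shift and turn from the pose commanded when the call began, along the tool's axes at that moment; what a row does not reach only later rows make up. A row lasts 1/8 s, in which the tool goes at most 62.5 mm and 10.7 degrees, less where a joint would pass 70% of its speed; a pose out of reach is approached as far as the arm can. A call with a gripper value outside its range is refused whole. The fingers move at their own pace and stop on an object; "squeeze" is the grip in N (left out, the last holds). Time passes only in rows, so rows that repeat a pose let the fingers close. It gives the time, the measured TCP pose, the force and the opening at its end, in the units of the state.
- telemetry.get_obs(): the state, without advancing time (a new reading comes with each control period).
- read_camera(name): name is "scene" or "top"; returns the picture (420x560x3 uint8, red, green, blue); there is no depth.
- get_calibration(name): a dict with "fx", "fy", "cx", "cy" (pixels), "R" (3x3) and "t" (3): a world point X has camera coordinates R X + t. Camera axes: x right, y down, z forward; pixel columns grow to the right and rows downward; lengths in m; the calibration is good to about 2 mm. A picture is of the moment at which its call begins. get_calibration takes no time and is no camera call.
- sign_off(): hands the job in, once; it reports no verdict.
The state is a dict: "time_s": time; "qpos": joint angles; "joint_velocities": joint speeds; "effort": joint torques, N m; "tool_pos": TCP position; "tool_rot": TCP orientation; "force": force on the tool from outside, world axes, zero at the start; "wrist_torque": the same for the moment, N m; "grip_width": finger opening in m.
Only numpy, scipy, OpenCV 4.12 (cv2) and the standard library are available. Lean on these libraries where they do the work, as an engineer would, in place of code of your own. Each camera call takes 0.05 s, during which the arm holds its last target.

### The job

Free the clamp knob of the drying stand on the ledge, slide the foot stop in until about 50 mm is left between it and the concrete kerb, and tighten the knob there until it is firm, without forcing it. Then take the trivet out of its wooden rack and lean it against the kerb with its bottom edge on the stand's plate, up against the stop, and let go. Leave the watering can, scoop and jar where they are.

Things in the scene. Friction and masses are not known exactly. Their poses are not given: they have to be found in the camera images.
- stand: Fixed drying stand: aluminium plate 170 mm (x), 12 mm thick, from the kerb's face (y=0) to y=-290 mm; at y=0 to 45 a concrete kerb 190 mm wide (x), top 112 mm above the ledge, 100 above the plate. Origin: on the ledge under the middle of the kerb's face; +y points into the kerb, it is turned 0 to 23 degrees from the world axes, z up.
- kerb_foot (a point): Middle of the kerb's face at the plate's upper surface (z 12 mm). Axes as the stand's.
- kerb_top (a point): Middle of the upper edge of the kerb's face (z 112 mm). Axes as the stand's.
- foot_stop (a joint): Slide of the foot stop along the stand's y: value = gap between stop face and kerb face in m (0.05 = 50 mm); grows away from the kerb; 0 to 0.13. It starts clamped, 90 to 120 mm out. When free it slides with about 1 N and carries its knob along.
- stop_face (a point): On the foot stop: middle of its flat steel face towards the kerb, 20 mm above the ledge. Face strip 130 mm wide (x), 13 to 43 mm above the ledge, 8 thick; behind it (-y) a block 90 mm (x) by 66 mm (y), top 49 mm above the ledge; the screw boss rises from it to the knob. Axes as the stand's.
- clamp_knob (a joint): Knob angle, 0 to 3 rad; grows clockwise looking into the knob = tightening. Starts tight, free below 0.4. Where it bites varies per run (0.4 to 1.75) and along the rail: its starting angle need not hold again. Turning takes about 0.3 N m; past the bite it pushes back with 0.3 N m more per rad, felt also when held still. Firm: 0.15 to 0.3 N m of push-back; 0.38 is forcing. Stays where left.
- knob_grip (a point): Centre of the knob's wing: where to grip. z = screw axis, outwards, leaning 30 degrees from vertical towards the stand's -y (away from the kerb); x = along the wing, 54 mm long (x), 13 thick (y), 24 high (z): fingers close along y. Turns with the knob. 76 mm to -y of the stop face's middle, 87 mm above the ledge. Stem below: radius 6 mm; the boss (radius 15) begins 36 mm below the wing's centre.
- clamp_shoe: Friction shoe inside the foot stop, pushed by the screw; cannot be seen or touched.
- rail_strip: Rail strip inside the stand on which the shoe presses, with about 100 N per rad of knob past the bite: the clamping force. Cannot be seen or touched.
- rack: Fixed wooden rack: base 130 mm (x) by 60 mm (y), 12 mm thick, with two cheeks 110 mm long (x), 9 mm thick, tops 42 mm above the ledge, 14 mm apart. Origin: middle of its underside.
- trivet: Beige hard trivet, a flat board 150 mm wide (x), 10 mm thick (y), 180 mm high (z), about 0.3 kg. Origin: middle of its bottom edge. It starts upright in the rack, bottom 12 mm above the ledge. Both faces are alike.
- trivet_top (a point): Middle of the trivet's top edge. Axes as the trivet's.
- watering_can: Green watering can, 130 mm across, 155 mm high, loose. Leave alone. Origin: middle of its underside.
- scoop: Galvanized scoop, 120 by 75 mm pan with a 90 mm handle, loose. Leave alone. Origin: middle of the pan's underside.
- amber_jar: Empty amber glass jar, 80 mm across, 110 mm high, loose. Leave alone. Origin: middle of its underside.
Not all that is in view belongs to the job. Of the things like the trivet, leave any that is purple or red; of the rest the larger one is meant.

How it is judged (in metres and radians):
On the way, in this order (a step that is already met when the one before it is completed fails the run):
1. the clamp is free and the foot stop has been slid to 40 to 60 mm from the kerb (value of joint foot_stop between 0.04 and 0.06 m and contact force between clamp_shoe and rail_strip below 5 N), for 0.1 s.
2. the clamp has been tightened there (clamping force above 35 N) (value of joint foot_stop between 0.04 and 0.06 m and contact force between clamp_shoe and rail_strip above 35 N), for 0.2 s.
At the end, for the whole second after the job is handed in: Stop 40 to 60 mm from the kerb, clamped with 35 to 120 N; trivet released, at rest on the plate, leaning 0.2 to 0.6 rad on the kerb, parallel to it within 0.15 rad, middle of its bottom edge under 15 mm from the stop face (its near edge about 10 mm) and within 60 mm sideways (all of step 2 and contact force between clamp_shoe and rail_strip below 120 N and angle between trivet's own z axis and vertical between 0.2 and 0.6 rad and y of trivet_top in the frame of stand above 0 m and z of trivet_top in the frame of stand above 0.14 m and y of trivet in the frame of stop_face between 0 and 0.015 m and z of trivet in the frame of stop_face below 0 m and x of trivet in the frame of stop_face between -0.06 and 0.06 m and angle between the x axis of trivet and the x axis of stand, either way round below 0.15 rad and contact force between trivet and stand above 0.3 N and linear speed of trivet below 0.02 m/s); the robot touches nothing.
It fails at once if the clamp is forced (clamping force above 130 N) (contact force between clamp_shoe and rail_strip above 130 N).
It fails at once if the watering can, scoop or jar is moved by more than 25 mm (distance of any of watering_can, scoop, amber_jar from where it was at the start of the episode above 0.025 m).
It also fails if it takes over 72 s, if anything falls off the work surface, if the arm or the gripper's body presses on something with over 40 N, if the wrist force passes 120 N, or if a joint passes its speed limit or range.

## Working session

There is one attempt and no reset: what is moved stays moved. The work goes in short steps, Python scripts to look and compute and a tool call to move; the robot and the scene stay as the last step left them, time stands still between calls to the robot, and variables do not carry over. Pictures are saved under pics/ and viewed, and the job is handed in when it is done.

Besides the shell and the picture viewer there is one more tool, called as name(argument=value, ...) on one line, values as JSON. carry_out: Moves the arm, as the interface text tells. Its arguments: {"type":"object","properties":{"translation":{"type":"array","items":{"type":"array","items":{"type":"number"}}},"turn":{"type":"array","items":{"type":"number"}},"gripper":{"type":"array","items":{"type":"number"}},"squeeze":{"type":"number"}},"required":["translation","turn","gripper"]}

```bash
mkdir -p pics
python3 - <<'E'
from cell import telemetry, read_camera, get_calibration
import cv2
o=telemetry.get_obs(); print(o)
for n in("scene","top"):
    im=read_camera(n); cv2.imwrite(f"pics/{n}0.png",im[:,:,::-1]); print(n,get_calibration(n))
E
```

```text
{'time_s': 0.0, 'qpos': array([77.23982596, 18.43819734, -4.01559515, 83.17439697,  1.29698105,
       78.54022754, -3.25843496]), 'joint_velocities': array([-0.12863182, -0.04743811, -0.02892706,  0.0124957 ,  0.05749062,
        0.00106365,  0.10640296]), 'effort': array([ 2.34663767e-04, -4.91280055e+01, -4.03398843e-01, -3.12523627e+01,
       -6.38661487e-02,  4.38180612e-02,  1.80907282e-04]), 'tool_pos': array([ 0.15230565, -0.63135832,  0.22947571]), 'tool_rot': array([ 1.79992368e+02,  1.07469657e-01, -7.64280739e+01]), 'force': array([-0.79574737,  0.36319141,  0.27176852]), 'wrist_torque': array([-0.03703969,  0.05833941,  0.03947478]), 'grip_width': 0.08709068773024946}
scene {'fx': 423.365060578547, 'fy': 423.365060578547, 'cx': 283.3117058041661, 'cy': 214.25321192594478, 'R': array([[ 0.42762439,  0.90391142, -0.00902908],
       [ 0.6647258 , -0.32120756, -0.67451117],
       [-0.61259856,  0.28243557, -0.73820942]]), 't': array([-0.12366332, -0.33291842,  1.66326966])}
top {'fx': 455.1696318238945, 'fy': 455.1696318238945, 'cx': 270.2617712372976, 'cy': 213.8786982555051, 'R': array([[ 0.02111888, -0.99977402,  0.00242922],
       [-0.98659722, -0.02123364, -0.16178706],
       [ 0.16180208,  0.00102009, -0.9868227 ]]), 't': array([-0.16348242,  0.56113577,  1.45665786])}
```

View pics/scene0.png

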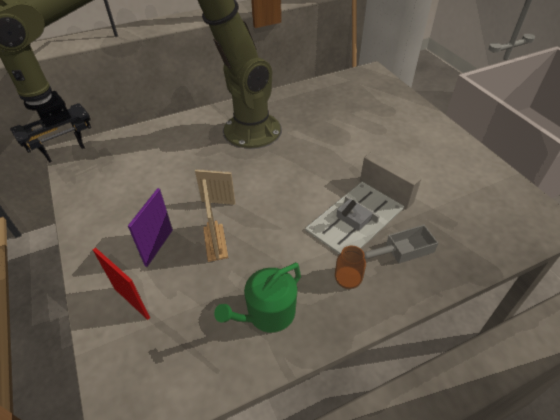

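View pics/top0.png

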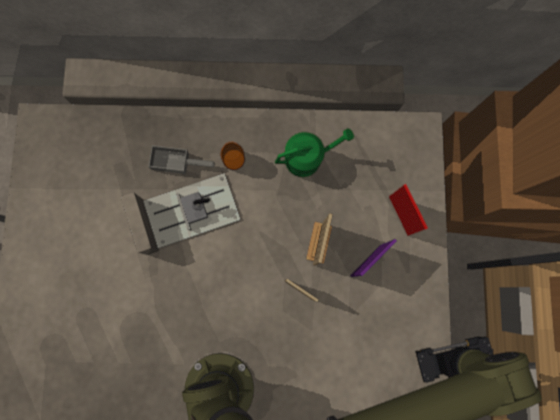

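Run:
```python
import cv2
t=cv2.imread("pics/top0.png"); s=cv2.imread("pics/scene0.png")
cv2.imwrite("pics/t_st.png",cv2.resize(t[160:270,120:260],None,fx=5.5,fy=5.4,interpolation=cv2.INTER_CUBIC))
cv2.imwrite("pics/t_rk.png",cv2.resize(t[200:310,270:410],None,fx=5.5,fy=5.4,interpolation=cv2.INTER_CUBIC))
cv2.imwrite("pics/s_st.png",cv2.resize(s[150:260,295:435],None,fx=5.5,fy=5.4,interpolation=cv2.INTER_CUBIC))
cv2.imwrite("pics/s_rk.png",cv2.resize(s[160:270,140:280],None,fx=5.5,fy=5.4,interpolation=cv2.INTER_CUBIC))
```

```text
(no output)
```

View pics/t_st.png

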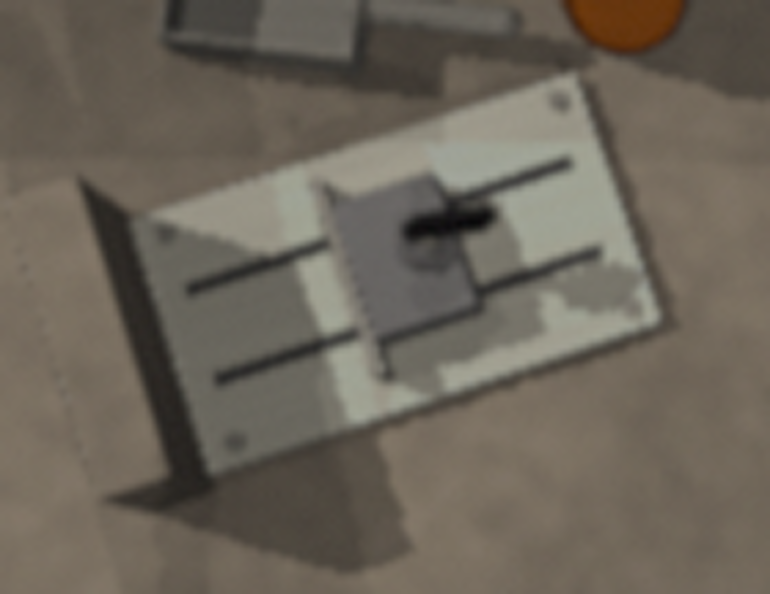

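View pics/s_st.png

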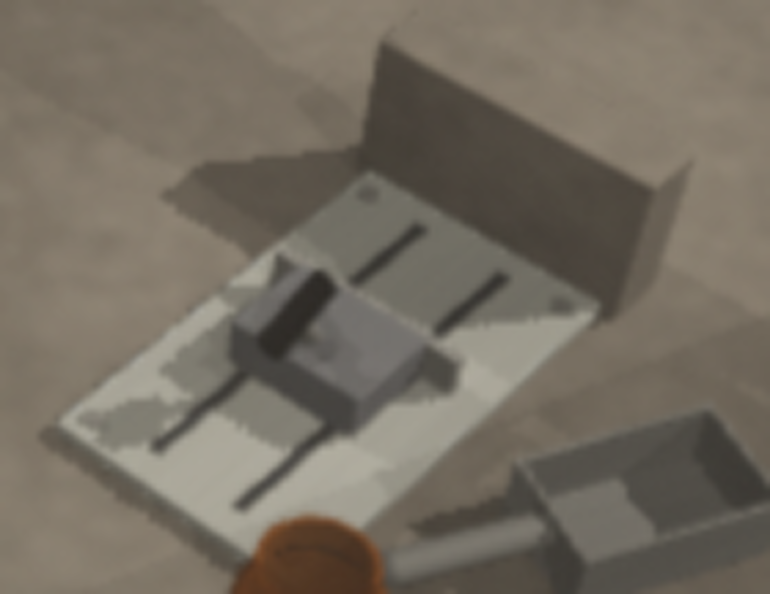

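View pics/t_rk.png

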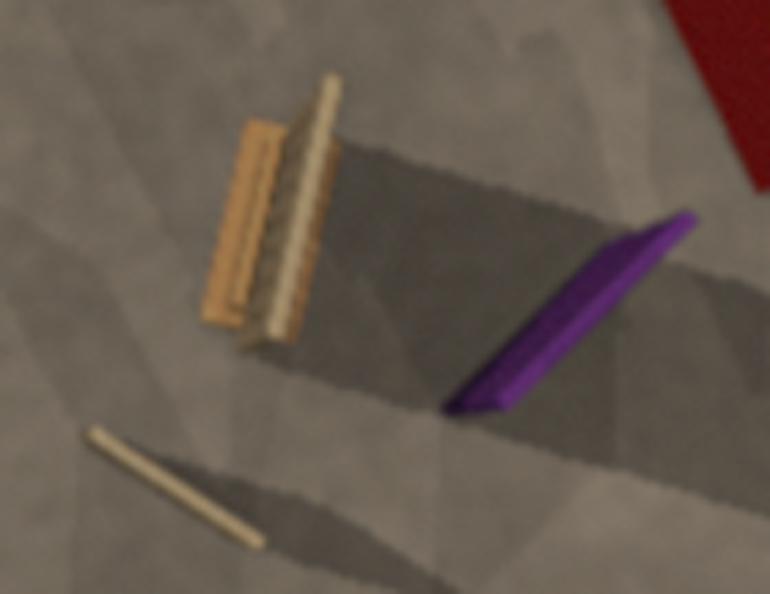

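View pics/s_rk.png

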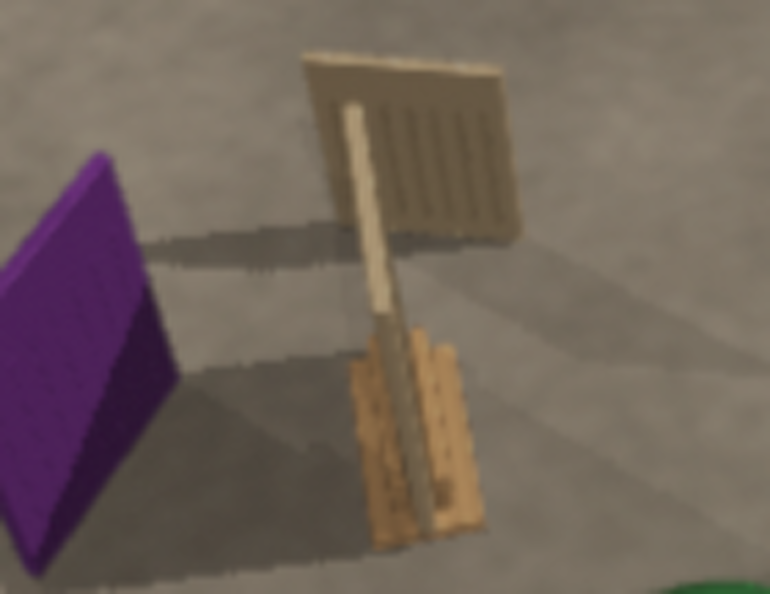

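```bash
cat > h.py <<'E'
import numpy as np
from cell import get_calibration
from scipy.spatial.transform import Rotation as Ro
C={n:get_calibration(n) for n in("scene","top")}
def proj(n,X):
    c=C[n]; p=np.atleast_2d(X)@np.array(c["R"]).T+c["t"]
    return np.c_[c["fx"]*p[:,0]/p[:,2]+c["cx"],c["fy"]*p[:,1]/p[:,2]+c["cy"]]
def T(x,y,yaw,P):
    c,s=np.cos(yaw),np.sin(yaw);P=np.atleast_2d(P)
    return np.c_[x+c*P[:,0]-s*P[:,1],y+s*P[:,0]+c*P[:,1],P[:,2]]
def crop(off,pts): return np.array(pts)/[5.5,5.4]+off-[.41,.41]
E
cat > f1.py <<'E'
from h import *
from scipy.optimize import least_squares
a,b=.085,.095
tm=[(a,0,.012),(-a,0,.012),(a,-.29,.012),(-a,-.29,.012),(b,0,.112),(-b,0,.112)]
tp=crop([120,160],[(135,218),(208,475),(580,70),(668,325),(82,178),(108,498)])
sm=[(-a,0,.012),(a,0,.012),(-a,-.29,.012),(-b,0,.112),(b,0,.112)]
sp=crop([295,150],[(372,172),(600,305),(60,425),(385,42),(655,190)])
def r(p): return np.r_[(proj("top",T(*p,tm))-tp).ravel(),(proj("scene",T(*p,sm))-sp).ravel()]
q=least_squares(r,[.55,.3,.3],loss="soft_l1"); print(q.x,np.degrees(q.x[2])); print(r(q.x).reshape(-1,2).round(1))
S=q.x
# stop
tb=[(.045,-.074,.049),(-.045,-.074,.049),(-.045,-.008,.049)]
tq=crop([120,160],[(432,175),(480,303),(378,338)])
sb=[(-.045,-.074,.049),(.045,-.074,.049),(.045,-.008,.049)]
sq=crop([295,150],[(233,322),(352,405),(425,355)])
def rr(g):
    g=g[0]; d=np.array([0,-g,0])
    return np.r_[(proj("top",T(*S,np.array(tb)+d))-tq).ravel(),(proj("scene",T(*S,np.array(sb)+d))-sq).ravel()]
k=least_squares(rr,[.1],loss="soft_l1");print("gap",k.x);print(rr(k.x).reshape(-1,2).round(1))
g=k.x[0]
kc=T(*S,[0,-g-.076,.087]);print("knob",kc,proj("top",kc),proj("scene",kc))
# wing angle: ends of top face
ax=np.array([0,-.5,np.cos(np.pi/6)]);
E
python3 f1.py
```

```text
[0.52838999 0.25031531 0.35195909] 20.16577063884837
[[-0.7  0.1]
 [ 0.4 -0.1]
 [-0.3  0.6]
 [-0.7 -0.2]
 [-0.6 -1.4]
 [11.8 -4.2]
 [-0.3 -0.6]
 [ 0.7 -0.1]
 [-1.2 -1. ]
 [-1.2 -0.6]
 [ 0.1  0.1]]
gap [0.11746232]
[[ 1.1 -1.2]
 [ 0.6  0.4]
 [-0.1  0.4]
 [-1.1 -0.4]
 [ 0.6 -0.4]
 [ 0.6 -2.9]]
knob [[0.5950837 0.0687124 0.087    ]] [[202.19529749 201.00173695]] [[348.18310159 208.14050937]]
```

```bash
cat > ov.py <<'E'
from h import *
import cv2,sys
S=[0.52839,0.25031,0.35196]
Z=np.array([0,-.5,3**.5/2]);X=np.array([1.,0,0]);Y=np.cross(Z,X)
def wing(g,phi):
    x=np.cos(phi)*X+np.sin(phi)*Y;y=np.cross(Z,x)
    c=np.array([0,-g-.076,.087])
    return [c+i*.027*x+j*.0065*y+k*.012*Z for k in(-1,1) for i,j in((-1,-1),(1,-1),(1,1),(-1,1))]
E
cat > ov1.py <<'E'
from ov import *
for phi in (60,75,90,105,120):
  P=[]
  for n,f,o in (("top","pics/top0.png",(175,180)),("scene","pics/scene0.png",(320,175))):
    im=cv2.resize(cv2.imread(f)[o[1]:o[1]+50,o[0]:o[0]+60],None,fx=6,fy=6,interpolation=cv2.INTER_CUBIC)
    w=proj(n,T(*S,wing(.1175,np.radians(phi))));w=((w-o+.5)*6).astype(int)
    for a in range(4):
      for p,q in((a,(a+1)%4),(a+4,(a+1)%4+4),(a,a+4)): cv2.line(im,tuple(map(int,w[p])),tuple(map(int,w[q])),(0,255,0) if p>3 else (0,0,255),1)
    P.append(im)
  if phi==60: R=[]
  R.append(np.hstack(P))
R=np.vstack(R);print(R.shape)
cv2.imwrite("pics/ov.png",cv2.resize(R,None,fx=.8,fy=.4) if 0 else np.hstack([R[:600],R[600:1200]])[:, :1440])
cv2.imwrite("pics/ov.png",cv2.resize(np.hstack([R[:900],np.vstack([R[900:],np.zeros((300,720,3),np.uint8)])]),(800,500)))
E
python3 ov1.py
```

```text
(1500, 720, 3)
```

View pics/ov.png

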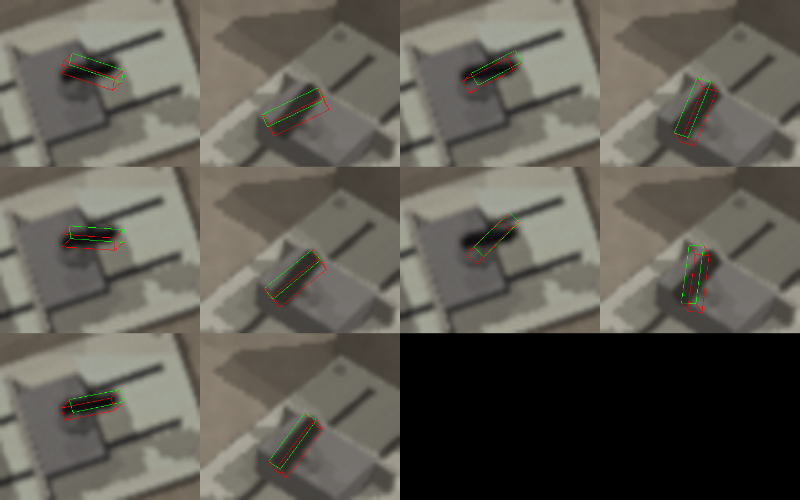

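```bash
cat >> h.py <<'E'
def inv(n,uv,z):
    c=C[n];R=np.array(c["R"]);o=-R.T@c["t"]
    uv=np.atleast_2d(uv);d=np.c_[(uv[:,0]-c["cx"])/c["fx"],(uv[:,1]-c["cy"])/c["fy"],np.ones(len(uv))]@R
    return o+d*((z-o[2])/d[:,2])[:,None]
E
python3 - <<'E'
from h import *
def show(n,P,L):
    print(n,P.round(4).tolist(),"mid",P.mean(0).round(4),"len",np.linalg.norm(P[1]-P[0]).round(4),"yaw",np.degrees(np.arctan2(*(P[1]-P[0])[[1,0]])).round(1))
show("trivet top",inv("top",crop([270,200],[(275,336),(332,76)]),.192),0)
show("trivet scene",inv("scene",crop([140,160],[(353,105),(382,310)]),.192),0)
show("rack base left edge top cam",inv("top",crop([270,200],[(204,320),(247,120)]),.012),0)
show("rack base scene ",inv("scene",crop([140,160],[(350,362),(375,545)]),.012),0)
show("small",inv("top",crop([270,200],[(262,546),(92,430)]),.12),0)
show("small sc",inv("scene",crop([140,160],[(305,55),(502,70)]),.12),0)
for n,uv in (("jar",(233,156)),("can",(304,154)),("spout",(350,134))): print(n,inv("top",uv,.1).round(3))
E
```

```text
trivet top [[0.4015, -0.2989, 0.192], [0.545, -0.3293, 0.192]] mid [ 0.4733 -0.3141  0.192 ] len 0.1466 yaw -11.9
trivet scene [[0.4022, -0.299, 0.192], [0.546, -0.3318, 0.192]] mid [ 0.4741 -0.3154  0.192 ] len 0.1475 yaw -12.8
rack base left edge top cam [[0.4212, -0.2757, 0.012], [0.5462, -0.301, 0.012]] mid [ 0.4837 -0.2883  0.012 ] len 0.1275 yaw -11.5
rack base scene  [[0.4105, -0.3313, 0.012], [0.54, -0.3598, 0.012]] mid [ 0.4753 -0.3455  0.012 ] len 0.1326 yaw -12.4
small [[0.2879, -0.3, 0.12], [0.3506, -0.205, 0.12]] mid [ 0.3192 -0.2525  0.12  ] len 0.1138 yaw 56.6
small sc [[0.2702, -0.2956, 0.12], [0.3315, -0.1991, 0.12]] mid [ 0.3009 -0.2473  0.12  ] len 0.1143 yaw 57.6
jar [[ 0.743 -0.027  0.1  ]]
can [[ 0.755 -0.257  0.1  ]]
spout [[ 0.826 -0.407  0.1  ]]
```

```bash
cat > go.py <<'E'
from h import *
from cell import telemetry
def d(x,y,z,yaw):
    o=telemetry.get_obs();p=o["tool_pos"];R=Ro.from_euler("xyz",o["tool_rot"],degrees=True).as_matrix()
    t=R.T@(np.array([x,y,z])-p)*100
    dy=(yaw-o["tool_rot"][2]+90)%180-90
    print("t",o["time_s"],"cm",t.round(2),"turn",-np.radians(dy).round(3),"alt", -np.radians((yaw-o["tool_rot"][2]+180)%360-180).round(3))
    print("now",p.round(4),o["tool_rot"].round(2),"F",o["force"].round(2),"M",o["wrist_torque"].round(3),"w",round(o["grip_width"],4),"q",o["qpos"].round(1))
if __name__=="__main__":
    import sys; d(*map(float,sys.argv[1:]))
E
python3 go.py .595 .069 .2 15.9
```

```text
t 0.1 cm [-57.69 -59.46   3.05] turn 1.53 alt -1.611
now [ 0.1523 -0.6314  0.2296] [ 1.800e+02  1.000e-01 -7.643e+01] F [-0.37  0.09  0.33] M [ 0.03   0.033 -0.038] w 0.0872 q [77.2 18.4 -4.  83.2  1.3 78.5 -3.3]
```

carry_out(translation=[[-4,-4,-2],[-8,-8,-3],[-12,-12.4,-3],[-16,-16.5,-3],[-20,-20.6,-3]], turn=[-0.12,-0.24,-0.36,-0.48,-0.6], gripper=[0.6,0.6,0.6,0.6,0.6], squeeze=40)

```text
time_s: 0.72
tool_pos: [0.3065, -0.3872, 0.2603]
tool_rot: [180.0, 0.0, -41.8]
force: [0.6, -0.0, -0.2]
grip_width: 0.0532
```

```bash
python3 go.py .595 .069 .24 15.9
```

```text
t 0.725 cm [ -8.92 -53.24   2.02] turn -1.008 alt -1.008
now [ 0.3065 -0.3872  0.2603] [ 1.7999e+02  1.0000e-02 -4.1830e+01] F [ 0.62 -0.03 -0.25] M [ 0.002 -0.151 -0.01 ] w 0.0532 q [ 66.   -0.8 -17.2 101.6  -0.2  79.2   7. ]
```

carry_out(translation=[[-1,-5.8,0],[-2,-11.6,0],[-3,-17.4,0],[-4,-23.2,0],[-5,-29,0]], turn=[-0.11,-0.22,-0.33,-0.44,-0.56], gripper=[0.6,0.6,0.6,0.6,0.6])

```text
time_s: 1.35
tool_pos: [0.4634, -0.1386, 0.2604]
tool_rot: [180.0, -0.0, -9.8]
force: [0.1, -0.5, -0.3]
grip_width: 0.0527
```

```bash
python3 go.py .595 .069 .16 15.9
```

```text
t 1.35 cm [  9.45 -22.7   10.03] turn -0.448 alt -0.448
now [ 0.4634 -0.1386  0.2604] [ 1.7996e+02 -1.0000e-02 -9.7600e+00] F [ 0.15 -0.52 -0.32] M [-0.054 -0.135 -0.052] w 0.0527 q [ 49.4  -1.8 -34.8 102.2  -1.   79.2   5. ]
```

carry_out(translation=[[2.3,-5.6,1],[4.6,-11.2,2],[7,-17,5],[9.4,-22.7,7],[9.4,-22.7,7]], turn=[-0.11,-0.22,-0.33,-0.448,-0.448], gripper=[0.6,0.6,0.6,0.6,0.6])

```text
time_s: 1.98
tool_pos: [0.594, 0.0721, 0.1879]
tool_rot: [-179.7, 0.2, 16.1]
force: [-0.9, 0.6, -0.0]
grip_width: 0.0521
```

```bash
python3 go.py .595 .069 .076 15.9
python3 - <<'E'
from cell import read_camera
import cv2
s=read_camera("scene");cv2.imwrite("pics/s1.png",cv2.resize(s[120:260,280:450,::-1],None,fx=4,fy=4,interpolation=cv2.INTER_CUBIC))
E
```

```text
t 1.975 cm [ 0.04  0.38 11.19] turn 0.004 alt 0.004
now [0.594  0.0721 0.1879] [-1.7971e+02  1.7000e-01  1.6120e+01] F [-0.93  0.59 -0.05] M [-0.024 -0.15  -0.024] w 0.0521 q [ 29.1  19.5 -46.9  92.6  14.4  74.4  -4. ]
```

View pics/s1.png

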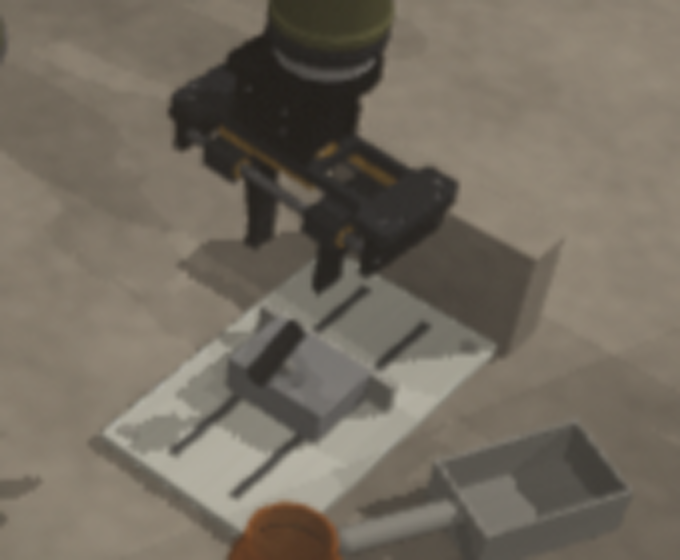

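carry_out(translation=[[0,0.2,3],[0,0.2,7],[0,0.2,10],[0,0.2,11],[0,0.2,11]], turn=[0,0,0,0,0], gripper=[0.6,0.6,0.6,0.6,0.6])

```text
time_s: 2.65
tool_pos: [0.5954, 0.0638, 0.0809]
tool_rot: [180.0, 0.0, 15.6]
force: [0.5, -0.2, 0.4]
grip_width: 0.0524
```

```bash
python3 go.py .595 .069 .076 15.9
python3 - <<'E'
from cell import read_camera
import cv2,numpy as np
s=read_camera("scene");t=read_camera("top")
a=cv2.resize(s[140:260,290:440,::-1],None,fx=4,fy=4,interpolation=cv2.INTER_CUBIC);b=cv2.resize(t[160:280,130:250,::-1],None,fx=4,fy=4,interpolation=cv2.INTER_CUBIC)
cv2.imwrite("pics/s2.png",cv2.resize(np.hstack([a,b]),(800,356)))
E
```

```text
t 2.65 cm [ 0.1  -0.51  0.49] turn -0.005 alt -0.005
now [0.5954 0.0638 0.0809] [1.7995e+02 1.0000e-02 1.5600e+01] F [ 0.5  -0.23  0.44] M [-0.021 -0.095 -0.044] w 0.0524 q [ 27.3  25.2 -44.3  99.1  19.4  63.6  -7.4]
```

View pics/s2.png

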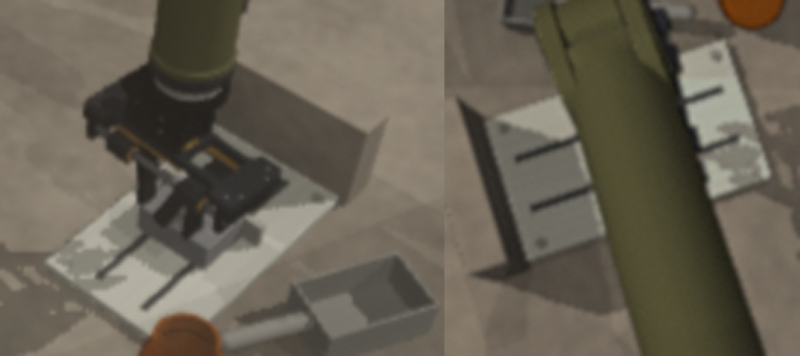

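carry_out(translation=[[0.1,-0.4,0.5],[0.1,-0.4,0.5],[0.1,-0.4,0.5],[0.1,-0.4,0.5],[0.1,-0.4,0.5]], turn=[0,0,0,0,0], gripper=[0.4,0.3,0.25,0.25,0.25], squeeze=15)

```text
time_s: 3.38
tool_pos: [0.5953, 0.0691, 0.0756]
tool_rot: [180.0, -0.0, 15.7]
force: [-0.5, 0.7, 0.1]
grip_width: 0.0226
```

```bash
python3 go.py .595 .069 .076 15.9
```

```text
t 3.375 cm [-0.03 -0.   -0.04] turn -0.004 alt -0.004
now [0.5953 0.0691 0.0756] [179.99  -0.    15.69] F [-0.46  0.65  0.14] M [-0.027 -0.113  0.007] w 0.0226 q [ 26.7  25.6 -44.2  99.3  19.7  63.1  -8. ]
```

carry_out(translation=[[0,0,0],[0,0,0],[0,0,0]], turn=[0,0,0], gripper=[0.1,0.1,0.1])

```text
time_s: 3.75
tool_pos: [0.5941, 0.0688, 0.0753]
tool_rot: [180.0, 0.2, 15.7]
force: [-4.6, -1.6, 4.1]
grip_width: 0.0132
```

```bash
python3 go.py .595 .069 .076 15.9
```

```text
t 3.75 cm [ 0.1   0.01 -0.07] turn -0.003 alt -0.003
now [0.5941 0.0688 0.0753] [1.7998e+02 1.6000e-01 1.5710e+01] F [-4.63 -1.56  4.05] M [-0.33   1.098  0.079] w 0.0132 q [ 26.7  25.6 -44.2  99.4  19.7  63.3  -8. ]
```

carry_out(translation=[[-0.15,0,0],[-0.15,0,0],[-0.15,0,0]], turn=[0,-0.08,-0.16], gripper=[0.05,0.05,0.05], squeeze=45)

```text
time_s: 4.12
tool_pos: [0.5947, 0.0688, 0.0755]
tool_rot: [180.0, -0.1, 24.9]
force: [-0.0, -1.7, 0.7]
grip_width: 0.0128
```

```bash
python3 go.py .595 .069 .076 15.9
```

```text
t 4.125 cm [ 0.04 -0.01 -0.05] turn 0.158 alt 0.158
now [0.5947 0.0688 0.0755] [ 1.7999e+02 -1.4000e-01  2.4920e+01] F [-0.05 -1.72  0.66] M [-0.061 -0.426 -0.474] w 0.0128 q [ 28.2  26.  -46.   99.5  20.7  63.2   0.6]
```

carry_out(translation=[[0,0,0],[0,0,0],[0,0,0]], turn=[-0.08,-0.16,-0.24], gripper=[0.05,0.05,0.05])

```text
time_s: 4.5
tool_pos: [0.5955, 0.069, 0.0757]
tool_rot: [180.0, -0.3, 38.6]
force: [-0.7, 1.3, -3.0]
grip_width: 0.0138
```

```bash
python3 go.py .595 .069 .076 15.9
```

```text
t 4.5 cm [-0.04 -0.03 -0.03] turn 0.396 alt 0.396
now [0.5955 0.069  0.0757] [179.96  -0.25  38.59] F [-0.74  1.33 -3.03] M [ 0.839 -0.722 -0.736] w 0.0138 q [ 30.1  27.  -48.6  99.4  22.3  63.6  13.1]
```

carry_out(translation=[[0,0,0],[0,0,0]], turn=[0,0], gripper=[0.05,0.05])

```text
time_s: 4.75
tool_pos: [0.5954, 0.0691, 0.0757]
tool_rot: [179.9, -0.2, 38.5]
force: [3.2, 0.2, -3.2]
grip_width: 0.0138
```

```bash
python3 go.py .595 .069 .076 15.9
```

```text
t 4.75 cm [-0.04 -0.02 -0.03] turn 0.394 alt 0.394
now [0.5954 0.0691 0.0757] [179.94  -0.22  38.48] F [ 3.24  0.21 -3.15] M [ 0.645 -1.701 -0.651] w 0.0138 q [ 30.1  27.  -48.6  99.4  22.3  63.6  13. ]
```

carry_out(translation=[[0,0,0],[0,0,0],[0,0,0]], turn=[-0.06,-0.12,-0.18], gripper=[0.05,0.05,0.05])

```text
time_s: 5.12
tool_pos: [0.5959, 0.0693, 0.0759]
tool_rot: [179.9, -0.3, 48.9]
force: [5.3, 1.2, -4.5]
grip_width: 0.0153
```

```bash
python3 go.py .595 .069 .076 15.9;python3 - <<'E'
from cell import read_camera
import cv2,numpy as np
s=read_camera("scene")
a=cv2.resize(s[160:240,310:410,::-1],None,fx=7,fy=7,interpolation=cv2.INTER_CUBIC)
cv2.imwrite("pics/s3.png",a)
E
```

```text
t 5.125 cm [-0.09 -0.05 -0.01] turn 0.576 alt 0.576
now [0.5959 0.0693 0.0759] [179.87  -0.27  48.9 ] F [ 5.29  1.22 -4.5 ] M [ 0.986 -2.088 -0.924] w 0.0153 q [ 31.5  27.7 -50.6  99.3  23.6  63.9  22.5]
```

View pics/s3.png

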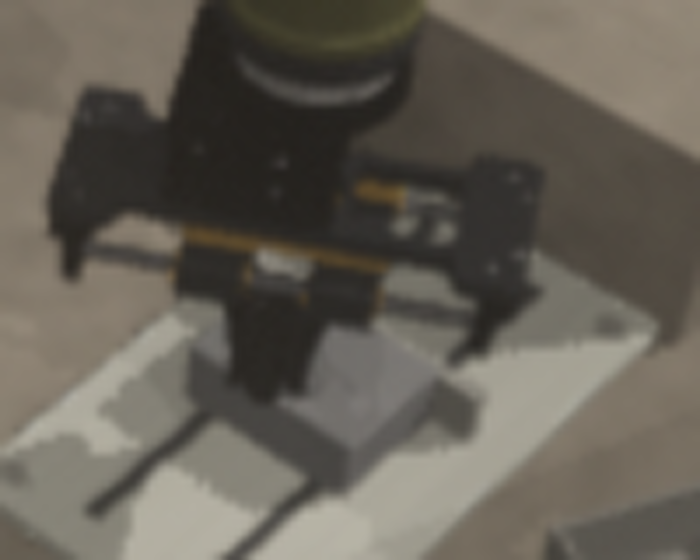

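carry_out(translation=[[0,0,0],[0,0,0],[0,0,0],[0,0,0],[0,0,0]], turn=[0,0,0,0,0], gripper=[0.25,0.25,0.05,0.05,0.05], squeeze=20)

```text
time_s: 5.8
tool_pos: [0.5959, 0.0692, 0.0763]
tool_rot: [179.8, -0.2, 48.9]
force: [7.8, 0.3, -2.3]
grip_width: 0.0165
```

```bash
python3 go.py .595 .069 .076 15.9
```

```text
t 5.8 cm [-0.08 -0.06  0.03] turn 0.576 alt 0.576
now [0.5959 0.0692 0.0763] [179.83  -0.23  48.89] F [ 7.8   0.26 -2.27] M [ 0.309 -1.995 -0.308] w 0.0165 q [ 31.5  27.7 -50.6  99.3  23.6  64.   22.5]
```

carry_out(translation=[[0,0,0],[0,0,0],[0,0,0]], turn=[-0.06,-0.12,-0.18], gripper=[0.05,0.05,0.05])

```text
time_s: 6.18
tool_pos: [0.5965, 0.0695, 0.0764]
tool_rot: [179.8, -0.3, 59.3]
force: [10.0, 1.3, -3.3]
grip_width: 0.0181
```

```bash
python3 go.py .595 .069 .076 15.9
```

```text
t 6.175 cm [-0.12 -0.1   0.04] turn 0.757 alt 0.757
now [0.5965 0.0695 0.0764] [179.76  -0.29  59.26] F [ 9.98  1.26 -3.28] M [ 0.467 -2.666 -0.703] w 0.0181 q [ 32.9  28.6 -52.7  99.2  24.9  64.3  31.9]
```

carry_out(translation=[[0,0,0],[0,0,0],[0,0,-4],[0,0,-10],[0,0,-11]], turn=[0,0,0,0,0], gripper=[0.6,0.6,0.6,0.6,0.6])

```text
time_s: 6.8
tool_pos: [0.5944, 0.0703, 0.1893]
tool_rot: [179.8, -0.1, 59.3]
force: [-0.2, 0.8, 0.5]
grip_width: 0.0509
```

```bash
cat > fitw.py <<'E'
from ov import *
from cell import read_camera
import sys
# overlay of wing for several phi in scene view, for gap g
g=float(sys.argv[1]);phis=list(map(float,sys.argv[2].split(",")));out=sys.argv[3]
s=read_camera("scene")[:,:,::-1].copy()
cv2.imwrite("pics/raw_%s.png"%out,s)
R=[]
c=proj("scene",T(*S,[0,-g-.076,.087]))[0].astype(int);o=c-[22,20]
for phi in [None]+phis:
    im=cv2.resize(s[o[1]:o[1]+40,o[0]:o[0]+44],None,fx=6,fy=6,interpolation=cv2.INTER_CUBIC)
    if phi is not None:
        w=((proj("scene",T(*S,wing(g,np.radians(phi))))-o+.5)*6).astype(int)
        for a in range(4):
            for p,q in((a,(a+1)%4),(a+4,(a+1)%4+4),(a,a+4)): cv2.line(im,tuple(map(int,w[p])),tuple(map(int,w[q])),(0,255,0) if p>3 else (0,0,255),1)
    R.append(im)
while len(R)%3: R.append(np.zeros_like(R[0]))
cv2.imwrite("pics/%s.png"%out,np.vstack([np.hstack(R[i:i+3]) for i in range(0,len(R),3)]))
E
python3 fitw.py .1165 85,100,110,120,130 w1
```

```text
(no output)
```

View pics/w1.png

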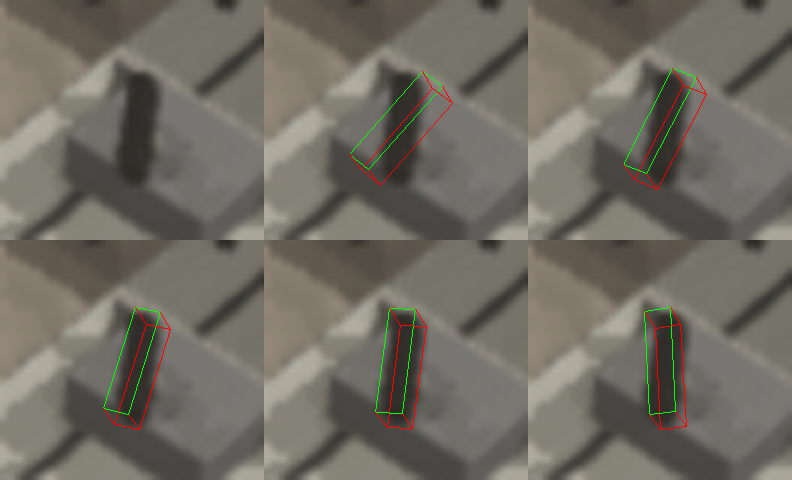

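carry_out(translation=[[0,0,4],[0,0,9],[0,0,11.2],[0,0,11.2]], turn=[0.15,0.15,0.15,0.15], gripper=[0.5,0.5,0.4,0.3])

```text
time_s: 7.35
tool_pos: [0.5918, 0.0688, 0.0714]
tool_rot: [-179.8, 0.2, 50.7]
force: [-0.5, -1.8, 0.9]
grip_width: 0.0322
```

carry_out(translation=[[0,0,0],[0,0,0],[0,0,0],[0,0,0]], turn=[0,0,0,0], gripper=[0.2,0.05,0.05,0.05], squeeze=12)

```text
time_s: 7.85
tool_pos: [0.5958, 0.0703, 0.0753]
tool_rot: [179.9, -0.3, 50.7]
force: [4.3, 4.2, 0.0]
grip_width: 0.0175
```

```bash
python3 go.py .595 .069 .076 50.5
```

```text
t 7.85 cm [-0.15  0.02 -0.08] turn 0.003 alt 0.003
now [0.5958 0.0703 0.0753] [179.86  -0.27  50.67] F [4.32 4.16 0.04] M [ 1.051 -1.211 -0.082] w 0.0175 q [ 31.9  28.1 -51.3  99.4  24.1  64.   23.8]
```

carry_out(translation=[[0.25,-0.43,0],[0.51,-0.86,0],[0.51,-0.86,0]], turn=[0,0,0], gripper=[0.05,0.05,0.05])

```text
time_s: 8.22
tool_pos: [0.5934, 0.0763, 0.0753]
tool_rot: [179.6, -0.1, 50.5]
force: [5.0, -1.3, 0.3]
grip_width: 0.0176
```

```bash
python3 go.py .5915 .079 .076 50.5
```

```text
t 8.225 cm [ 0.09 -0.32 -0.07] turn 0.001 alt 0.001
now [0.5934 0.0763 0.0753] [ 1.7965e+02 -1.4000e-01  5.0550e+01] F [ 4.95 -1.33  0.28] M [ 0.133 -1.629 -0.043] w 0.0176 q [ 31.3  27.8 -51.4  99.6  24.2  63.9  22.9]
```

carry_out(translation=[[0.25,-0.43,0],[0.51,-0.86,0],[0.51,-0.86,0],[0.51,-0.86,0]], turn=[0,0,0,0], gripper=[0.05,0.05,0.05,0.05])

```text
time_s: 8.72
tool_pos: [0.5894, 0.087, 0.0752]
tool_rot: [179.7, -0.2, 50.6]
force: [5.0, -0.6, 1.0]
grip_width: 0.0181
```

```bash
python3 go.py .588 .0884 .076 50.5
python3 - <<'E'
from cell import read_camera
import cv2
s=read_camera("scene");cv2.imwrite("pics/s4.png",cv2.resize(s[150:260,295:435,::-1],(770,594),interpolation=cv2.INTER_CUBIC))
E
```

```text
t 8.725 cm [ 0.02 -0.2  -0.08] turn 0.002 alt 0.002
now [0.5894 0.087  0.0752] [ 1.7975e+02 -1.7000e-01  5.0600e+01] F [ 4.96 -0.57  1.  ] M [ 0.394 -1.451 -0.008] w 0.0181 q [ 30.6  27.6 -51.6  99.9  24.   63.8  22. ]
```

View pics/s4.png

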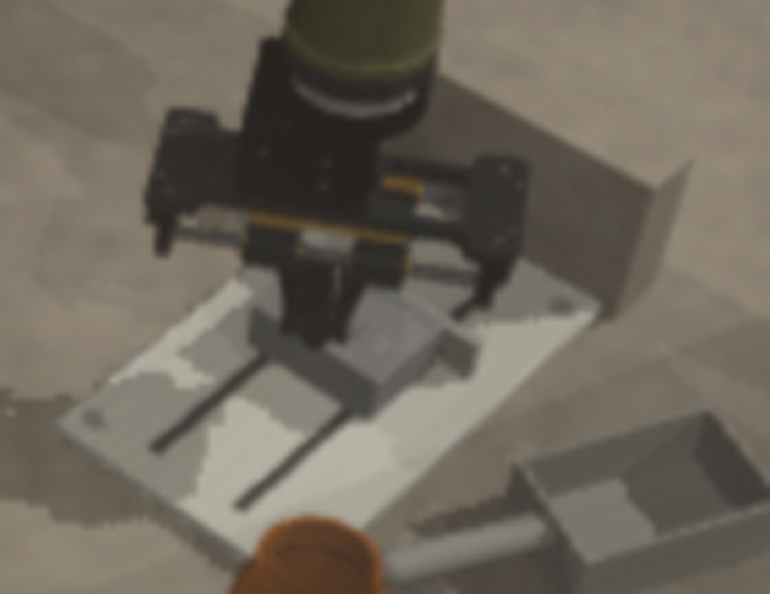

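carry_out(translation=[[0.5,-0.9,0],[1.1,-1.8,0],[1.7,-2.9,0],[2.34,-3.96,0],[2.34,-3.96,0]], turn=[-0.05,-0.1,-0.15,-0.2,-0.2], gripper=[0.05,0.05,0.05,0.05,0.05])

```text
time_s: 9.4
tool_pos: [0.573, 0.1332, 0.0751]
tool_rot: [179.8, -0.3, 62.2]
force: [6.7, 4.2, 0.5]
grip_width: 0.0206
```

```bash
python3 go.py .5724 .1314 .076 50.5
python3 - <<'E'
from cell import read_camera
import cv2
s=read_camera("scene");cv2.imwrite("pics/s5.png",cv2.resize(s[150:260,295:435,::-1],(770,594),interpolation=cv2.INTER_CUBIC))
s=read_camera("top");cv2.imwrite("pics/t5.png",cv2.resize(s[160:270,120:260,::-1],(770,594),interpolation=cv2.INTER_CUBIC))
E
```

```text
t 9.4 cm [-0.19  0.03 -0.09] turn 0.204 alt 0.204
now [0.573  0.1332 0.0751] [179.81  -0.29  62.19] F [6.73 4.22 0.47] M [ 0.904 -1.782 -0.368] w 0.0206 q [ 28.6  28.  -54.8 101.   25.2  63.9  27.9]
```

View pics/s5.png

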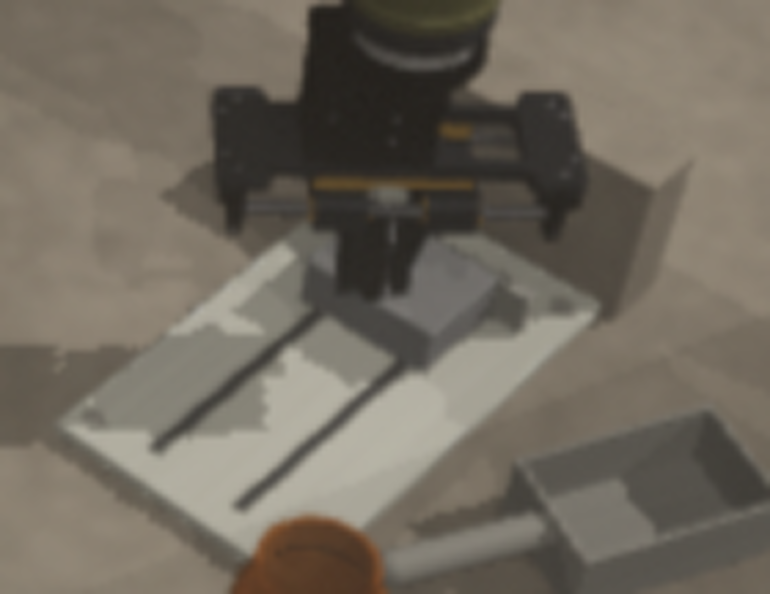

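View pics/t5.png

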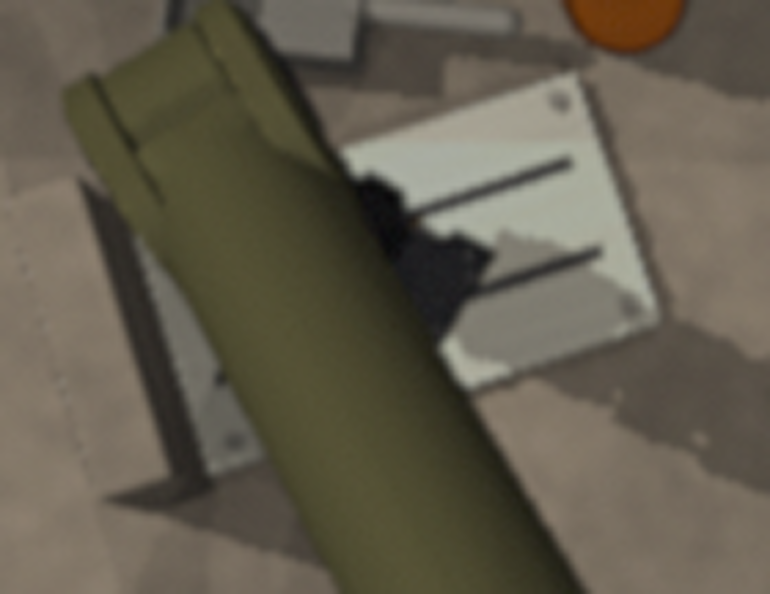

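Measure the gap from scene block corners: (304,285), (430,362), (500,295).

```bash
cat > gap.py <<'E'
from h import *
from scipy.optimize import least_squares
import sys
S=[0.52839,0.25031,0.35196]
sb=np.array([(-.045,-.074,.049),(.045,-.074,.049),(.045,-.008,.049)])
v=list(map(float,sys.argv[1:]));sq=crop([295,150],np.array(v).reshape(-1,2))
r=lambda g:(proj("scene",T(*S,sb-[0,g[0],0]))-sq).ravel()
k=least_squares(r,[.05],loss="soft_l1");print(k.x,r(k.x).reshape(-1,2).round(1))
E
python3 gap.py 233 322 352 405 425 355; python3 gap.py 304 255 430 340 500 280; python3 gap.py 304 258 430 337 502 283
```

```text
[0.11991551] [[-1.6  0.1]
 [ 0.1  0. ]
 [ 0.1 -2.4]]
[0.04956382] [[-0.2  0.8]
 [ 0.1 -0.4]
 [-0.  -0.4]]
[0.04933184] [[-0.2  0.2]
 [ 0.1  0.1]
 [-0.3 -1. ]]
```

Run:
```python
import cv2,numpy as np
a=cv2.imread("pics/scene0.png")
from h import *;S=[0.52839,0.25031,0.35196]
s5=cv2.imread("pics/s5.png")
# draw predicted block for gaps
base=cv2.resize(a[150:260,295:435],(770,594),interpolation=cv2.INTER_CUBIC)
def dr(im,g,col):
    P=[(-.045,-.074,.049),(.045,-.074,.049),(.045,-.008,.049),(.045,-.074,.013),(-.045,-.074,.013),(.065,0,.043),(.065,-.008,.043),(.065,0,.013)]
    w=((proj("scene",T(*S,np.array(P)-[0,g,0]))-[295,150]+.41)*[5.5,5.4]).astype(int).tolist()
    for i,j in((0,1),(1,2),(1,3),(0,4),(3,4),(5,6),(5,7)): cv2.line(im,w[i],w[j],col,1)
dr(base,.1175,(0,255,0));dr(base,.1125,(0,0,255))
dr(s5,.05,(0,255,0));dr(s5,.045,(0,0,255))
cv2.imwrite("pics/cmp.png",np.hstack([base[200:500,180:560],s5[150:450,230:610]]))
```

```text
(no output)
```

View pics/cmp.png

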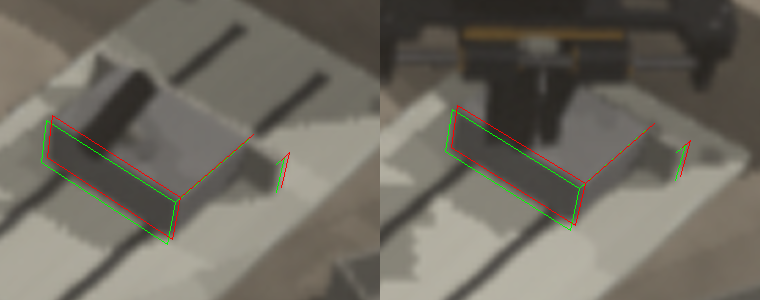

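carry_out(translation=[[-0.1,0.11,0],[-0.2,0.22,0]], turn=[0,0], gripper=[0.05,0.05])

```text
time_s: 9.75
tool_pos: [0.5745, 0.1293, 0.0751]
tool_rot: [179.8, -0.3, 62.1]
force: [6.5, 3.2, 1.0]
grip_width: 0.0203
```

```bash
python3 go.py .5724 .1314 .076 50.5
```

```text
t 9.75 cm [ 0.09 -0.28 -0.09] turn 0.202 alt 0.202
now [0.5745 0.1293 0.0751] [179.79  -0.26  62.09] F [6.52 3.17 1.04] M [ 0.919 -1.68  -0.472] w 0.0203 q [ 28.9  28.  -54.7 100.9  25.3  64.   28.2]
```

carry_out(translation=[[0.1,-0.11,0],[0.2,-0.22,0]], turn=[0,0], gripper=[0.05,0.05])

```text
time_s: 10.0
tool_pos: [0.5739, 0.1308, 0.0751]
tool_rot: [179.7, -0.2, 62.0]
force: [5.8, 1.0, 0.7]
grip_width: 0.0203
```

```bash
python3 go.py .5724 .1314 .076 50.5
```

```text
t 10.0 cm [-0.02 -0.16 -0.09] turn 0.201 alt 0.201
now [0.5739 0.1308 0.0751] [179.73  -0.19  62.03] F [5.75 0.98 0.66] M [ 0.5   -1.851 -0.414] w 0.0203 q [ 28.7  28.  -54.7 101.   25.3  64.   27.9]
```

carry_out(translation=[[0.05,-0.1,0],[0.05,-0.1,0],[0.05,-0.1,0],[0.05,-0.1,0]], turn=[0.07,0.14,0.21,0.28], gripper=[0.05,0.05,0.05,0.05], squeeze=30)

```text
time_s: 10.5
tool_pos: [0.5725, 0.1324, 0.0749]
tool_rot: [179.9, -0.2, 46.0]
force: [5.0, 1.8, 0.2]
grip_width: 0.0156
```

```bash
python3 go.py .5724 .1314 .076 50.5
```

```text
t 10.5 cm [-0.08  0.06 -0.11] turn -0.079 alt -0.079
now [0.5725 0.1324 0.0749] [179.87  -0.24  45.97] F [5.04 1.78 0.22] M [ 0.956 -1.331  0.133] w 0.0156 q [ 26.4  26.6 -51.5 101.1  23.1  63.3  13.2]
```

carry_out(translation=[[0,0,0],[0,0,0],[0,0,0]], turn=[0.07,0.14,0.21], gripper=[0.05,0.05,0.05], squeeze=30)

```text
time_s: 10.88
tool_pos: [0.5716, 0.1322, 0.0744]
tool_rot: [180.0, -0.2, 34.0]
force: [3.8, 2.0, -2.2]
grip_width: 0.0139
```

```bash
python3 go.py .5724 .1314 .076 50.5
```

```text
t 10.875 cm [ 0.02  0.11 -0.16] turn -0.289 alt -0.289
now [0.5716 0.1322 0.0744] [ 1.7995e+02 -1.5000e-01  3.3950e+01] F [ 3.81  1.95 -2.16] M [ 0.832 -1.133  0.165] w 0.0139 q [ 24.7  25.7 -49.2 101.2  21.6  62.9   2.2]
```

carry_out(translation=[[0,0,0],[0,0,0],[0,0,0]], turn=[0.06,0.12,0.18], gripper=[0.05,0.05,0.05], squeeze=35)

```text
time_s: 11.25
tool_pos: [0.571, 0.1319, 0.0741]
tool_rot: [180.0, -0.1, 23.7]
force: [2.7, 0.5, 0.9]
grip_width: 0.0129
```

```bash
python3 go.py .5724 .1314 .076 50.5
```

```text
t 11.25 cm [ 0.11  0.1  -0.19] turn -0.468 alt -0.468
now [0.571  0.1319 0.0741] [ 1.7997e+02 -6.0000e-02  2.3670e+01] F [2.68 0.5  0.9 ] M [ 0.596 -0.759  0.258] w 0.0129 q [ 23.2  25.  -47.2 101.3  20.4  62.6  -7.2]
```

carry_out(translation=[[0,0,0],[0,0,0]], turn=[0,0], gripper=[0.05,0.05])

```text
time_s: 11.5
tool_pos: [0.571, 0.1318, 0.0741]
tool_rot: [180.0, -0.1, 23.8]
force: [2.0, 1.1, 2.2]
grip_width: 0.0128
```

```bash
python3 go.py .5724 .1314 .076 50.5
```

```text
t 11.5 cm [ 0.12  0.09 -0.19] turn -0.466 alt -0.466
now [0.571  0.1318 0.0741] [ 1.7997e+02 -6.0000e-02  2.3790e+01] F [1.96 1.05 2.23] M [ 0.456 -0.906  0.16 ] w 0.0128 q [ 23.2  25.  -47.2 101.3  20.5  62.6  -7.1]
```

carry_out(translation=[[0,0,0],[0,0,0],[0,0,0]], turn=[0.06,0.12,0.18], gripper=[0.05,0.05,0.05])

```text
time_s: 11.88
tool_pos: [0.5702, 0.1317, 0.0738]
tool_rot: [180.0, 0.0, 13.4]
force: [2.4, 0.4, 1.6]
grip_width: 0.0134
```

```bash
python3 go.py .5724 .1314 .076 50.5
python3 - <<'E'
from cell import read_camera
import cv2
s=read_camera("scene");cv2.imwrite("pics/s6.png",cv2.resize(s[150:260,295:435,::-1],(770,594),interpolation=cv2.INTER_CUBIC))
E
```

```text
t 11.875 cm [ 0.2   0.08 -0.22] turn -0.647 alt -0.647
now [0.5702 0.1317 0.0738] [1.7997e+02 4.0000e-02 1.3430e+01] F [2.4  0.42 1.55] M [ 0.484 -0.23   0.632] w 0.0134 q [ 21.7  24.3 -45.2 101.4  19.3  62.4 -16.6]
```

View pics/s6.png

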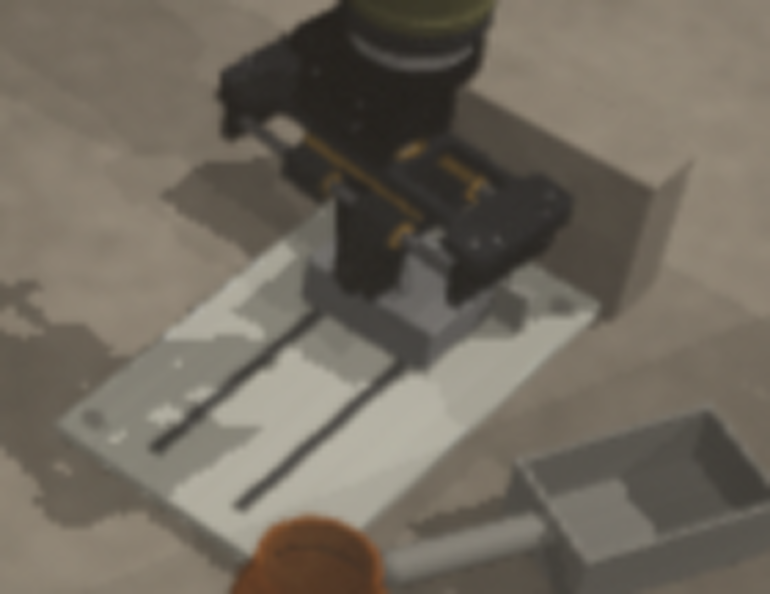

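carry_out(translation=[[0,0,0],[0,0,0],[0,0,0],[0,0,0]], turn=[0,0,0,0], gripper=[0.25,0.25,0.05,0.05], squeeze=25)

```text
time_s: 12.42
tool_pos: [0.5703, 0.1314, 0.0731]
tool_rot: [180.0, 0.0, 13.4]
force: [1.3, 0.1, -1.9]
grip_width: 0.0131
```

```bash
python3 go.py .5724 .1314 .076 50.5
```

```text
t 12.425 cm [ 0.2   0.05 -0.29] turn -0.647 alt -0.647
now [0.5703 0.1314 0.0731] [1.7999e+02 3.0000e-02 1.3450e+01] F [ 1.28  0.13 -1.95] M [-0.009 -0.274  0.294] w 0.0131 q [ 21.8  24.4 -45.2 101.4  19.3  62.3 -16.6]
```

carry_out(translation=[[-0.03,-0.2,0],[-0.05,-0.4,0],[-0.05,-0.4,0]], turn=[0,0,0], gripper=[0.05,0.05,0.05])

```text
time_s: 12.8
tool_pos: [0.5702, 0.1316, 0.0731]
tool_rot: [179.7, 0.0, 13.3]
force: [3.8, -6.0, -2.7]
grip_width: 0.0133
```

```bash
python3 go.py .5724 .1314 .076 50.5
```

```text
t 12.8 cm [ 0.21  0.07 -0.29] turn -0.649 alt -0.649
now [0.5702 0.1316 0.0731] [1.7972e+02 1.0000e-02 1.3300e+01] F [ 3.77 -5.98 -2.71] M [-1.352 -0.815  0.308] w 0.0133 q [ 21.5  24.3 -45.1 101.4  19.6  62.3 -17. ]
```

```bash
cat > tau.py <<'E'
import numpy as np
Z=np.array([.172,-.469,.866]);h=.237
def tau(F,M,h=h):
    F=np.array(F);M=np.array(M);g=M-np.array([h*F[1],-h*F[0],0]);return g,-(g@Z)
if __name__=="__main__":
    for l,F,M in [("free",(-.46,.65,.14),(-.027,-.113,.007)),("free2",(.5,-.23,.44),(-.021,-.095,-.044)),("grip",(-4.63,-1.56,4.05),(-.33,1.098,.079)),("L25",(-.05,-1.72,.66),(-.061,-.426,-.474)),
("L38",(-.74,1.33,-3.03),(.839,-.722,-.736)),("L38h",(3.24,.21,-3.15),(.645,-1.701,-.651)),("L49",(5.29,1.22,-4.5),(.986,-2.088,-.924)),("L49re",(7.8,.26,-2.27),(.309,-1.995,-.308)),
("L59",(9.98,1.26,-3.28),(.467,-2.666,-.703)),("re50",(4.32,4.16,.04),(1.051,-1.211,-.082)),("sl",(4.95,-1.33,.28),(.133,-1.629,-.043)),("62",(6.73,4.22,.47),(.904,-1.782,-.368)),
("T46",(5.04,1.78,.22),(.956,-1.331,.133)),("T34",(3.81,1.95,-2.16),(.832,-1.133,.165)),("T23.7",(2.68,.5,.9),(.596,-.759,.258)),("T23.7h",(1.96,1.05,2.23),(.456,-.906,.16)),("T13",(2.4,.42,1.55),(.484,-.23,.632)),("T13re",(1.28,.13,-1.95),(-.009,-.274,.294)),("T13push",(3.77,-5.98,-2.71),(-1.352,-.815,.308))]:
        g,t=tau(F,M);print(l,g.round(2),"tau_loosening+ %.2f"%t)
E
python3 tau.py
```

```text
free [-0.18 -0.22  0.01] tau_loosening+ -0.08
free2 [ 0.03  0.02 -0.04] tau_loosening+ 0.04
grip [0.04 0.   0.08] tau_loosening+ -0.07
L25 [ 0.35 -0.44 -0.47] tau_loosening+ 0.15
L38 [ 0.52 -0.9  -0.74] tau_loosening+ 0.13
L38h [ 0.6  -0.93 -0.65] tau_loosening+ 0.02
L49 [ 0.7  -0.83 -0.92] tau_loosening+ 0.29
L49re [ 0.25 -0.15 -0.31] tau_loosening+ 0.16
L59 [ 0.17 -0.3  -0.7 ] tau_loosening+ 0.44
re50 [ 0.07 -0.19 -0.08] tau_loosening+ -0.03
sl [ 0.45 -0.46 -0.04] tau_loosening+ -0.25
62 [-0.1  -0.19 -0.37] tau_loosening+ 0.25
T46 [ 0.53 -0.14  0.13] tau_loosening+ -0.27
T34 [ 0.37 -0.23  0.16] tau_loosening+ -0.31
T23.7 [ 0.48 -0.12  0.26] tau_loosening+ -0.36
T23.7h [ 0.21 -0.44  0.16] tau_loosening+ -0.38
T13 [0.38 0.34 0.63] tau_loosening+ -0.45
T13re [-0.04  0.03  0.29] tau_loosening+ -0.23
T13push [0.07 0.08 0.31] tau_loosening+ -0.24
```

Create rt.py:
```python
from tau import *; from cell import telemetry
o=telemetry.get_obs();g,t=tau(o["force"],o["wrist_torque"])
print(o["time_s"],"pos",o["tool_pos"].round(4),"yaw",o["tool_rot"][2].round(1),"F",o["force"].round(2),"Mg",g.round(2),"tight",-t.round(3),"w",round(o["grip_width"],4))
```

```text
(no output)
```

carry_out(translation=[[0.1,0.4,0],[0.1,0.4,0],[0.1,0.4,0],[0.1,0.4,0]], turn=[0,0.06,0.12,0.18], gripper=[0.05,0.05,0.05,0.05], squeeze=45)

```text
time_s: 13.3
tool_pos: [0.5696, 0.1315, 0.0731]
tool_rot: [179.9, 0.2, 3.1]
force: [-0.1, -2.5, 0.0]
grip_width: 0.0141
```

```bash
python3 rt.py
```

```text
13.3 pos [0.5696 0.1315 0.0731] yaw 3.1 F [-0.13 -2.51  0.04] Mg [-0.03  0.57  0.9 ] tight 0.508 w 0.0141
```

carry_out(translation=[[0,0,0]], turn=[0.04], gripper=[0.05])

```text
time_s: 13.42
tool_pos: [0.5695, 0.1315, 0.0731]
tool_rot: [179.9, 0.2, 0.8]
force: [-1.7, -3.4, 0.3]
grip_width: 0.0137
```

```bash
python3 rt.py
```

```text
13.425 pos [0.5695 0.1315 0.0731] yaw 0.8 F [-1.71 -3.35  0.29] Mg [0.12 0.63 0.97] tight 0.57 w 0.0137
```

carry_out(translation=[[0,0,0]], turn=[0.04], gripper=[0.05])

```text
time_s: 13.55
tool_pos: [0.5694, 0.1316, 0.0731]
tool_rot: [179.9, 0.2, -1.5]
force: [-3.8, -2.2, -0.1]
grip_width: 0.0145
```

```bash
python3 rt.py
```

```text
13.55 pos [0.5694 0.1316 0.0731] yaw -1.5 F [-3.83 -2.18 -0.11] Mg [-0.17  0.51  1.08] tight 0.667 w 0.0145
```

carry_out(translation=[[0,0,0],[0,0,0],[0,0,-4],[0,0,-10],[0,0,-12]], turn=[0,0,0,0,0], gripper=[0.6,0.6,0.6,0.6,0.6])

```text
time_s: 14.18
tool_pos: [0.5738, 0.1337, 0.1983]
tool_rot: [-179.8, -0.5, -1.5]
force: [0.3, 1.3, -0.2]
grip_width: 0.0504
```

```bash
python3 fitw.py .05 55,62,68,75,82 w2; python3 rt.py
```

```text
14.225 pos [0.5742 0.1336 0.1992] yaw -1.5 F [1.88 0.23 1.54] Mg [-0.04  0.18 -0.  ] tight -0.092 w 0.0511
```

View pics/w2.png

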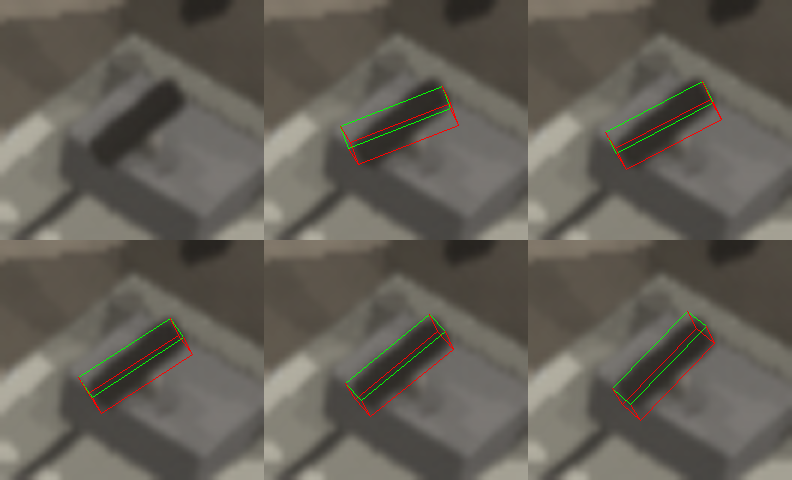

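```bash
python3 go.py .570 .1315 .0735 6.3
```

```text
t 14.225 cm [-0.53  0.25 12.57] turn -0.136 alt -0.136
now [0.5742 0.1336 0.1992] [-179.85   -0.55   -1.52] F [1.88 0.23 1.54] M [ 0.015 -0.264 -0.001] w 0.0511 q [ 22.3  16.6 -45.1  93.8  12.2  74.1 -26.4]
```

carry_out(translation=[[-0.1,0,4],[-0.1,0,9],[-0.1,0,12],[-0.1,0,12],[-0.1,0,12]], turn=[-0.136,-0.136,-0.136,-0.136,-0.136], gripper=[0.5,0.5,0.5,0.35,0.25], squeeze=40)

```text
time_s: 14.85
tool_pos: [0.5707, 0.1324, 0.0743]
tool_rot: [-180.0, -0.1, 6.3]
force: [-0.2, -0.4, 0.6]
grip_width: 0.0307
```

```bash
python3 rt.py
```

```text
14.85 pos [0.5707 0.1324 0.0743] yaw 6.3 F [-0.18 -0.42  0.6 ] Mg [ 0.12 -0.19 -0.09] tight 0.034 w 0.0307
```

carry_out(translation=[[0,0,0],[0,0,0],[0,0,0]], turn=[0,0,0], gripper=[0.05,0.05,0.05])

```text
time_s: 15.22
tool_pos: [0.5696, 0.132, 0.0747]
tool_rot: [180.0, 0.0, 6.3]
force: [-3.5, 0.3, 7.0]
grip_width: 0.0141
```

```bash
python3 rt.py
```

```text
15.225 pos [0.5696 0.132  0.0747] yaw 6.3 F [-3.51  0.25  6.98] Mg [-0.38  0.39  0.18] tight -0.093 w 0.0141
```

carry_out(translation=[[0,0,0],[0,0,0],[0,0,0]], turn=[-0.05,-0.1,-0.15], gripper=[0.05,0.05,0.05])

```text
time_s: 15.6
tool_pos: [0.57, 0.1322, 0.0744]
tool_rot: [-180.0, -0.0, 15.0]
force: [-1.4, 0.4, 2.4]
grip_width: 0.0129
```

```bash
python3 rt.py
```

```text
15.6 pos [0.57   0.1322 0.0744] yaw 15.0 F [-1.4   0.43  2.37] Mg [ 0.06  0.19 -0.07] tight -0.143 w 0.0129
```

carry_out(translation=[[0,0,0]], turn=[-0.04], gripper=[0.05])

```text
time_s: 15.72
tool_pos: [0.5702, 0.1323, 0.0743]
tool_rot: [-180.0, -0.0, 17.3]
force: [-2.2, -0.2, 3.6]
grip_width: 0.0127
```

```bash
python3 rt.py
```

```text
15.725 pos [0.5702 0.1323 0.0743] yaw 17.3 F [-2.17 -0.15  3.6 ] Mg [ 0.22  0.   -0.09] tight -0.038 w 0.0127
```

carry_out(translation=[[0,0,0]], turn=[-0.04], gripper=[0.05])

```text
time_s: 15.85
tool_pos: [0.5703, 0.1323, 0.0742]
tool_rot: [-180.0, -0.1, 19.6]
force: [-1.0, 1.4, 2.7]
grip_width: 0.0132
```

```bash
python3 rt.py
```

```text
15.85 pos [0.5703 0.1323 0.0742] yaw 19.6 F [-0.99  1.44  2.71] Mg [ 0.14  0.08 -0.27] tight -0.244 w 0.0132
```

carry_out(translation=[[0,0,0],[0,0,0],[0,0,0],[0,0,0]], turn=[0.07,0.14,0.2,0.25], gripper=[0.05,0.05,0.05,0.05], squeeze=45)

```text
time_s: 16.35
tool_pos: [0.5697, 0.1324, 0.0742]
tool_rot: [179.9, 0.0, 5.3]
force: [-2.1, 0.7, 5.7]
grip_width: 0.0135
```

```bash
python3 rt.py
```

```text
16.35 pos [0.5697 0.1324 0.0742] yaw 5.3 F [-2.08  0.73  5.72] Mg [-0.31  0.53  0.94] tight 0.51 w 0.0135
```

carry_out(translation=[[0,0,0]], turn=[0.04], gripper=[0.05])

```text
time_s: 16.48
tool_pos: [0.5695, 0.1324, 0.0742]
tool_rot: [179.9, 0.0, 3.1]
force: [-2.2, 2.2, 5.2]
grip_width: 0.0138
```

```bash
python3 rt.py
```

```text
16.475 pos [0.5695 0.1324 0.0742] yaw 3.1 F [-2.16  2.22  5.18] Mg [-0.24  0.69  1.  ] tight 0.5 w 0.0138
```

carry_out(translation=[[0,0,0]], turn=[0.04], gripper=[0.05])

```text
time_s: 16.6
tool_pos: [0.5694, 0.1325, 0.0741]
tool_rot: [179.9, 0.0, 0.8]
force: [-2.0, 0.4, 6.7]
grip_width: 0.014
```

```bash
python3 rt.py
```

```text
16.6 pos [0.5694 0.1325 0.0741] yaw 0.8 F [-2.02  0.44  6.69] Mg [-0.14  0.84  1.05] tight 0.491 w 0.014
```

carry_out(translation=[[0,0,0]], turn=[0.04], gripper=[0.05])

```text
time_s: 16.73
tool_pos: [0.5693, 0.1325, 0.0741]
tool_rot: [179.9, 0.0, -1.5]
force: [-3.6, 0.5, 6.6]
grip_width: 0.0145
```

```bash
python3 rt.py
```

```text
16.725 pos [0.5693 0.1325 0.0741] yaw -1.5 F [-3.57  0.54  6.56] Mg [-0.26  0.61  1.17] tight 0.678 w 0.0145
```

carry_out(translation=[[0,0,0],[0,0,0],[0,0,-4],[0,0,-10],[0,0,-15]], turn=[0,0,0,0,0], gripper=[0.6,0.6,0.6,0.6,0.6])

```text
time_s: 17.35
tool_pos: [0.5707, 0.1316, 0.2256]
tool_rot: [-180.0, -0.1, -1.7]
force: [1.0, -0.2, -0.9]
grip_width: 0.0505
```

```bash
python3 fitw.py .05 64,69,74,78,82 w3; python3 go.py .474 -.3148 .26 77.8;  python3 - <<'E'
import cv2
s=cv2.imread("pics/raw_w3.png");cv2.imwrite("pics/s7.png",cv2.resize(s[150:260,295:435],(770,594),interpolation=cv2.INTER_CUBIC))
E
```

```text
t 17.4 cm [-8.6  45.05 -2.92] turn -1.388 alt -1.388
now [0.5738 0.1329 0.2327] [-179.9    -0.69   -1.72] F [2.37 1.61 4.26] M [ 0.116 -0.305  0.02 ] w 0.0512 q [ 22.5  15.1 -45.2  91.4  11.1  77.4 -25.7]
```

View pics/w3.png

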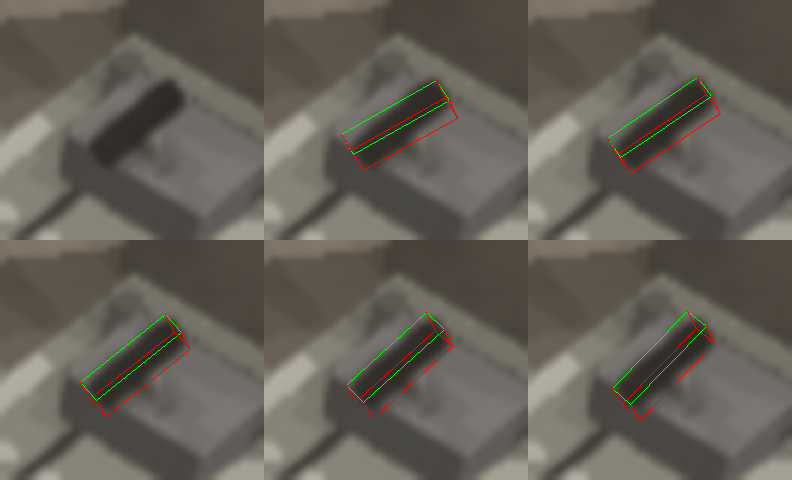

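View pics/s7.png

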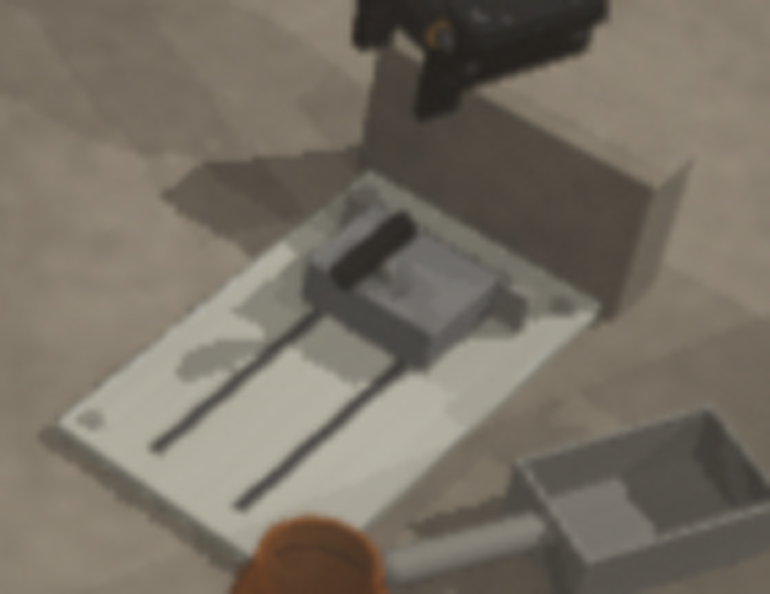

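carry_out(translation=[[-1,5,-2],[-2,10,-3],[-3,15.5,-4],[-4,21,-4],[-5,26,-4]], turn=[-0.16,-0.32,-0.48,-0.64,-0.8], gripper=[0.6,0.6,0.6,0.6,0.6])

```text
time_s: 18.02
tool_pos: [0.512, -0.129, 0.2636]
tool_rot: [179.9, -0.0, 44.4]
force: [0.4, -0.2, -1.1]
grip_width: 0.0521
```

```bash
python3 go.py .474 -.3148 .26 77.8
```

```text
t 18.025 cm [-15.71  10.61   0.38] turn -0.583 alt -0.583
now [ 0.512  -0.129   0.2636] [ 1.7988e+02 -1.0000e-02  4.4400e+01] F [ 0.35 -0.19 -1.14] M [-0.005 -0.192  0.052] w 0.0521 q [ 49.5   4.9 -40.2  96.4   3.3  79.7  53.2]
```

carry_out(translation=[[-4,2.7,0],[-8,5.4,0.2],[-12,8,0.3],[-15.7,10.6,0.3],[-15.7,10.6,0.3]], turn=[-0.15,-0.3,-0.45,-0.583,-0.583], gripper=[0.6,0.6,0.6,0.6,0.6])

```text
time_s: 18.65
tool_pos: [0.4711, -0.3174, 0.2595]
tool_rot: [-180.0, 0.1, 77.1]
force: [-0.0, 0.4, -0.9]
grip_width: 0.0521
```

```bash
python3 go.py .474 -.3148 .161 77.8;  python3 - <<'E'
from cell import read_camera
import cv2
s=read_camera("scene");cv2.imwrite("pics/s8.png",cv2.resize(s[120:270,110:300,::-1],None,fx=4,fy=4,interpolation=cv2.INTER_CUBIC))
E
```

```text
t 18.65 cm [0.33 0.23 9.85] turn -0.012 alt -0.012
now [ 0.4711 -0.3174  0.2595] [-1.7996e+02  8.0000e-02  7.7100e+01] F [-0.02  0.37 -0.91] M [ 0.11  -0.148  0.017] w 0.0521 q [ 61.3  10.1 -33.9  91.6   5.8  80.  103.9]
```

View pics/s8.png

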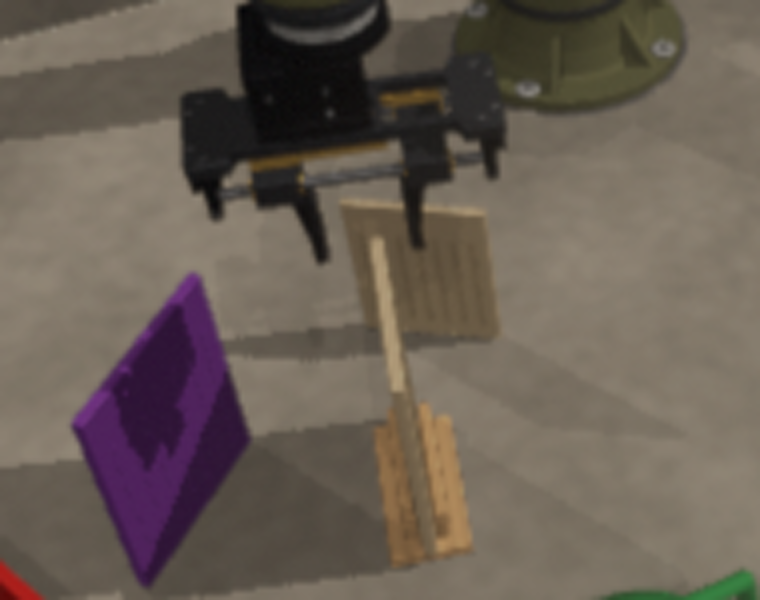

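carry_out(translation=[[0.2,0.1,3],[0.3,0.2,7],[0.3,0.2,9.3],[0.3,0.2,9.8],[0.3,0.2,9.8]], turn=[-0.012,-0.012,-0.012,-0.012,-0.012], gripper=[0.6,0.6,0.6,0.6,0.6], squeeze=20)

```text
time_s: 19.32
tool_pos: [0.4766, -0.3088, 0.1632]
tool_rot: [180.0, 0.0, 78.3]
force: [0.0, -0.2, 0.6]
grip_width: 0.0522
```

```bash
python3 go.py .474 -.3148 .161 77.8
```

```text
t 19.325 cm [-0.64 -0.13  0.22] turn 0.008 alt 0.008
now [ 0.4766 -0.3088  0.1632] [1.7995e+02 1.0000e-02 7.8270e+01] F [ 0.01 -0.23  0.58] M [ 0.015 -0.152 -0.006] w 0.0522 q [ 60.1  13.7 -34.1  99.2   8.1  69.6 102.2]
```

carry_out(translation=[[-0.6,0,0.2],[-0.6,0,0.2],[-0.6,0,0.2]], turn=[0,0,0], gripper=[0.5,0.4,0.35])

```text
time_s: 19.7
tool_pos: [0.4748, -0.3157, 0.161]
tool_rot: [180.0, 0.0, 78.2]
force: [-0.4, 0.4, -1.1]
grip_width: 0.0338
```

```bash
python3 go.py .474 -.3148 .161 77.8
```

```text
t 19.7 cm [ 0.07 -0.1   0.  ] turn 0.007 alt 0.007
now [ 0.4748 -0.3157  0.161 ] [1.7996e+02 2.0000e-02 7.8180e+01] F [-0.41  0.39 -1.14] M [ 0.094 -0.103 -0.009] w 0.0338 q [ 60.4  14.1 -33.8  99.    8.3  69.4 102.7]
```

carry_out(translation=[[0,0,0],[0,0,0],[0,0,0],[0,0,0]], turn=[0,0,0,0], gripper=[0.2,0.03,0.03,0.03], squeeze=15)

```text
time_s: 20.2
tool_pos: [0.4746, -0.3154, 0.1605]
tool_rot: [-180.0, 0.0, 78.2]
force: [-0.4, 0.4, -0.2]
grip_width: 0.01
```

```bash
python3 go.py .474 -.3148 .161 77.8
```

```text
t 20.2 cm [ 0.05 -0.07 -0.05] turn 0.007 alt 0.007
now [ 0.4746 -0.3154  0.1605] [-1.800e+02  1.000e-02  7.821e+01] F [-0.38  0.38 -0.23] M [ 0.027 -0.131  0.097] w 0.01 q [ 60.4  14.1 -33.8  99.    8.3  69.4 102.7]
```

carry_out(translation=[[0,0,0],[0,0,-2],[0,0,-5],[0,0,-9],[0,0,-13.5]], turn=[0,0,0,0,0], gripper=[0.03,0.03,0.03,0.03,0.03], squeeze=45)

```text
time_s: 20.82
tool_pos: [0.4742, -0.3148, 0.2971]
tool_rot: [-179.9, -0.0, 78.2]
force: [0.9, -1.2, -3.5]
grip_width: 0.0099
```

```bash
python3 go.py .52 .2 .295 110.2;  python3 - <<'E'
from cell import read_camera
import cv2
s=read_camera("scene");cv2.imwrite("pics/s9.png",cv2.resize(s[50:270,110:330,::-1],None,fx=2.5,fy=2.5,interpolation=cv2.INTER_CUBIC))
E
```

```text
t 20.825 cm [51.33 -6.03  0.24] turn -0.558 alt -0.558
now [ 0.4742 -0.3148  0.2971] [-1.7994e+02 -3.0000e-02  7.8220e+01] F [ 0.92 -1.23 -3.5 ] M [ 0.019 -0.204  0.049] w 0.0099 q [ 61.2   9.6 -34.3  87.9   5.4  84.2 105. ]
```

View pics/s9.png

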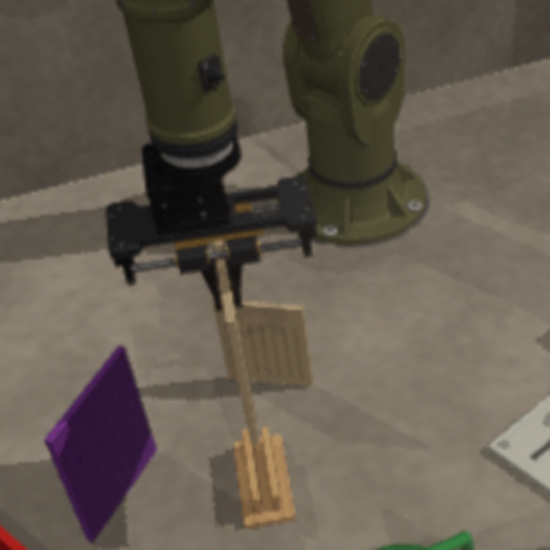

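```bash
python3 go.py .5398 .2193 .297 110.2
```

```text
t 20.875 cm [53.71 -4.76  0.47] turn -0.558 alt -0.558
now [ 0.4767 -0.3161  0.3043] [179.52   0.24  78.21] F [ 1.87 -0.92  1.24] M [ 0.016 -0.245  0.006] w 0.01 q [ 61.2   9.3 -34.3  87.4   5.4  84.4 105. ]
```

carry_out(translation=[[2,-0.2,0],[6,-0.7,0],[10.5,-1.2,0],[15.5,-1.7,0],[20.5,-2.2,0]], turn=[-0.03,-0.08,-0.13,-0.18,-0.23], gripper=[0.03,0.03,0.03,0.03,0.03])

```text
time_s: 21.5
tool_pos: [0.4944, -0.1059, 0.2948]
tool_rot: [-179.9, -0.0, 91.7]
force: [0.7, -0.1, -3.5]
grip_width: 0.0097
```

```bash
python3 go.py .5398 .2193 .297 110.2
```

```text
t 21.5 cm [32.37  5.49 -0.22] turn -0.323 alt -0.323
now [ 0.4944 -0.1059  0.2948] [-1.7992e+02 -2.0000e-02  9.1670e+01] F [ 0.68 -0.05 -3.53] M [ 0.037 -0.229 -0.036] w 0.0097 q [ 52.6   1.1 -43.7  96.1   0.8  83.2 100.5]
```

carry_out(translation=[[5,0.9,0],[10,1.7,0],[15,2.6,0],[20,3.4,0],[24,4.1,0]], turn=[-0.06,-0.12,-0.18,-0.24,-0.29], gripper=[0.03,0.03,0.03,0.03,0.03])

```text
time_s: 22.12
tool_pos: [0.5282, 0.1354, 0.2952]
tool_rot: [-179.9, -0.0, 108.4]
force: [0.4, 0.1, -3.5]
grip_width: 0.0098
```

```bash
python3 go.py .5398 .2193 .297 110.2
```

```text
t 22.125 cm [ 7.59  3.75 -0.19] turn -0.031 alt -0.031
now [0.5282 0.1354 0.2952] [-1.7994e+02 -1.0000e-02  1.0840e+02] F [ 0.39  0.08 -3.51] M [ 0.101 -0.185 -0.017] w 0.0098 q [ 34.3   9.7 -57.3  90.8   8.1  84.1  85. ]
```

carry_out(translation=[[3,1.5,0],[6,3,0],[7.6,3.75,0],[7.6,3.75,0],[7.6,3.75,0]], turn=[-0.015,-0.03,-0.03,-0.03,-0.03], gripper=[0.03,0.03,0.03,0.03,0.03])

```text
time_s: 22.75
tool_pos: [0.5416, 0.2143, 0.2951]
tool_rot: [-179.9, 0.1, 109.8]
force: [0.2, -1.1, -4.2]
grip_width: 0.0097
```

```bash
python3 go.py .5398 .2193 .170 110.2;  python3 - <<'E'
from cell import read_camera
import cv2,numpy as np
s=read_camera("scene");t=read_camera("top")
a=cv2.resize(s[60:260,270:450,::-1],(540,600));cv2.imwrite("pics/s10.png",a)
E
```

```text
t 22.75 cm [5.500e-01 1.000e-02 1.251e+01] turn -0.008 alt -0.008
now [0.5416 0.2143 0.2951] [-1.7993e+02  7.0000e-02  1.0976e+02] F [ 0.17 -1.14 -4.24] M [ 0.068 -0.187 -0.082] w 0.0097 q [ 23.8  16.6 -58.6  85.7  14.2  85.7  75. ]
```

View pics/s10.png

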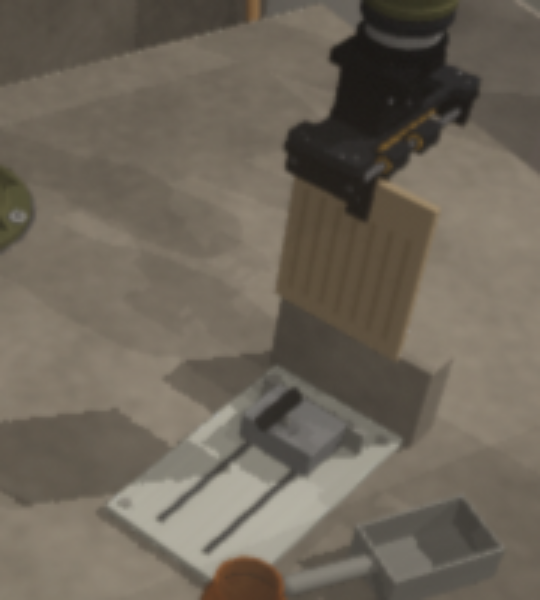

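carry_out(translation=[[0.2,0,2],[0.2,0,5],[0.2,0,7],[0.2,0,7],[0.2,0,7]], turn=[-0.008,-0.008,-0.008,-0.008,-0.008], gripper=[0.03,0.03,0.03,0.03,0.03])

```text
time_s: 23.48
tool_pos: [0.5421, 0.2167, 0.2262]
tool_rot: [179.9, -0.0, 110.2]
force: [0.3, 0.3, -3.1]
grip_width: 0.0096
```

```bash
python3 go.py .5398 .2193 .170 110.2
```

```text
t 23.475 cm [ 0.32 -0.14  5.62] turn -0.001 alt -0.001
now [0.5421 0.2167 0.2262] [ 1.7994e+02 -1.0000e-02  1.1017e+02] F [ 0.32  0.26 -3.1 ] M [ 0.11  -0.082 -0.038] w 0.0096 q [ 23.2  18.7 -57.8  91.8  16.1  78.4  73.7]
```

carry_out(translation=[[0.1,-0.1,2],[0.2,-0.1,4],[0.2,-0.1,5.6],[0.2,-0.1,5.6]], turn=[0,0,0,0], gripper=[0.03,0.03,0.03,0.03])

```text
time_s: 23.98
tool_pos: [0.5389, 0.2174, 0.1674]
tool_rot: [-179.8, -0.0, 110.2]
force: [-0.5, -0.8, -3.7]
grip_width: 0.0097
```

```bash
python3 go.py .5398 .2193 .1605 110.2;  python3 - <<'E'
from cell import read_camera
import cv2,numpy as np
s=read_camera("scene")
a=cv2.resize(s[120:260,290:440,::-1],(600,560));cv2.imwrite("pics/s11.png",a)
E
```

```text
t 23.975 cm [0.15 0.15 0.69] turn -0.0 alt -0.0
now [0.5389 0.2174 0.1674] [-1.7979e+02 -1.0000e-02  1.1019e+02] F [-0.47 -0.77 -3.68] M [ 0.134 -0.113  0.001] w 0.0097 q [ 22.   21.3 -56.6  96.3  18.4  72.7  71.7]
```

View pics/s11.png

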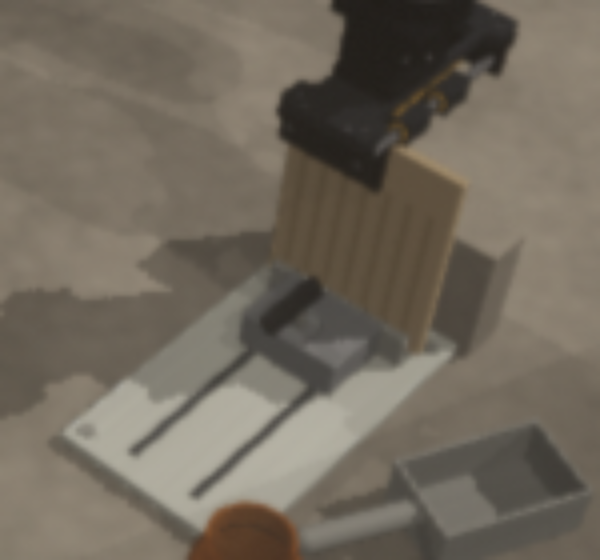

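carry_out(translation=[[0,0.1,0.4],[0,0.1,0.4],[-0.3,0.1,0.4],[-0.5,0.1,0.4],[-0.5,0.1,0.4]], turn=[0,0,0,0,0], gripper=[0.03,0.03,0.03,0.03,0.03])

```text
time_s: 24.65
tool_pos: [0.543, 0.2132, 0.1656]
tool_rot: [180.0, 0.0, 110.1]
force: [-0.5, 0.4, -3.3]
grip_width: 0.0096
```

```bash
cat > st.py <<'E'
from h import *; from cell import telemetry
o=telemetry.get_obs();S=[0.52839,0.25031,0.35196];c,s=np.cos(S[2]),np.sin(S[2])
d=o["tool_pos"][:2]-S[:2];F=o["force"]
print(o["time_s"],"stand x %.4f y %.4f z %.4f"%(c*d[0]+s*d[1],-s*d[0]+c*d[1],o["tool_pos"][2]),"Fst x %.2f y %.2f z %.2f"%(c*F[0]+s*F[1],-s*F[0]+c*F[1],F[2]),"yaw",o["tool_rot"][2].round(2),"w",round(o["grip_width"],4),"M",o["wrist_torque"].round(2))
E
python3 st.py
```

```text
24.65 stand x 0.0009 y -0.0398 z 0.1656 Fst x -0.31 y 0.51 z -3.31 yaw 110.14 w 0.0096 M [ 0.14 -0.08 -0.06]
```

carry_out(translation=[[-0.2,0,0],[-0.4,0,0],[-0.4,0,0]], turn=[0,0,0], gripper=[0.03,0.03,0.03])

```text
time_s: 25.02
tool_pos: [0.5436, 0.2112, 0.1656]
tool_rot: [180.0, -0.1, 110.2]
force: [-1.4, 2.8, -3.5]
grip_width: 0.0096
```

```bash
python3 st.py
```

```text
25.025 stand x 0.0008 y -0.0420 z 0.1656 Fst x -0.38 y 3.10 z -3.45 yaw 110.24 w 0.0096 M [1.07 0.28 0.21]
```

carry_out(translation=[[-0.2,0,0],[-0.4,0,0],[-0.4,0,0]], turn=[0,0,0], gripper=[0.03,0.03,0.03])

```text
time_s: 25.4
tool_pos: [0.5441, 0.2097, 0.1657]
tool_rot: [180.0, -0.3, 110.3]
force: [-3.2, 7.1, -4.9]
grip_width: 0.0095
```

```bash
python3 st.py
```

```text
25.4 stand x 0.0008 y -0.0435 z 0.1657 Fst x -0.52 y 7.75 z -4.88 yaw 110.32 w 0.0095 M [2.51 0.76 0.23]
```

carry_out(translation=[[0.4,0,0],[0.5,0,0.3],[0.5,0,0.5],[0.5,0,0.5]], turn=[0,0,0,0], gripper=[0.03,0.03,0.03,0.03])

```text
time_s: 25.9
tool_pos: [0.5441, 0.2113, 0.1606]
tool_rot: [179.9, -0.0, 110.2]
force: [0.2, 3.8, -2.2]
grip_width: 0.0096
```

```bash
python3 st.py
```

```text
25.9 stand x 0.0013 y -0.0421 z 0.1606 Fst x 1.52 y 3.50 z -2.16 yaw 110.18 w 0.0096 M [1.53 0.14 0.23]
```

carry_out(translation=[[0.1,0,0.1],[0.1,0,0.15],[0.1,0,0.15]], turn=[0,0,0], gripper=[0.03,0.03,0.03], squeeze=15)

```text
time_s: 26.28
tool_pos: [0.5441, 0.2115, 0.1606]
tool_rot: [179.9, 0.1, 110.1]
force: [-2.7, 2.0, 6.8]
grip_width: 0.0101
```

```bash
python3 st.py
```

```text
26.275 stand x 0.0014 y -0.0419 z 0.1606 Fst x -1.84 y 2.76 z 6.85 yaw 110.14 w 0.0101 M [0.68 0.67 0.05]
```

Bottom is on the plate (Fz rose from −3.5 to +6.9). Open a little.

carry_out(translation=[[0,0,0],[0,0,0],[0,0,0],[0,0,0]], turn=[0,0,0,0], gripper=[0.15,0.25,0.35,0.42])

```text
time_s: 26.78
tool_pos: [0.5435, 0.2113, 0.1588]
tool_rot: [-180.0, 0.0, 110.2]
force: [-0.5, -0.7, -0.0]
grip_width: 0.0319
```

carry_out(translation=[[0.5,0,0],[1,0,0],[1.5,0,0],[2,0,0]], turn=[0,0,0,0], gripper=[0.42,0.42,0.42,0.42])

```text
time_s: 27.28
tool_pos: [0.5363, 0.2311, 0.159]
tool_rot: [-180.0, 0.0, 110.2]
force: [0.7, -0.3, 0.9]
grip_width: 0.0363
```

```bash
python3 st.py;  python3 - <<'E'
from cell import read_camera
import cv2,numpy as np
s=read_camera("scene")
a=cv2.resize(s[120:260,290:440,::-1],(600,560));cv2.imwrite("pics/s12.png",a)
E
```

```text
27.275 stand x 0.0008 y -0.0208 z 0.1590 Fst x 0.57 y -0.52 z 0.86 yaw 110.2 w 0.0363 M [ 0.13 -0.1  -0.03]
```

View pics/s12.png

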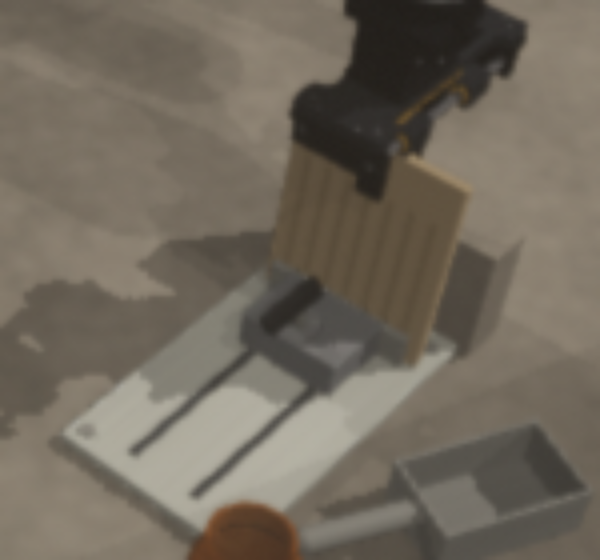

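carry_out(translation=[[0.4,0,0],[0.8,0,0],[1.2,0,0],[1.6,0,0],[2,0,0]], turn=[0,0,0,0,0], gripper=[0.42,0.42,0.42,0.42,0.42])

```text
time_s: 27.95
tool_pos: [0.5295, 0.2497, 0.159]
tool_rot: [-180.0, -0.0, 110.2]
force: [0.1, 0.8, -1.0]
grip_width: 0.0366
```

```bash
python3 st.py
```

```text
27.95 stand x 0.0008 y -0.0010 z 0.1590 Fst x 0.38 y 0.75 z -0.99 yaw 110.19 w 0.0366 M [ 0.16 -0.13  0.03]
```

carry_out(translation=[[0.4,0,0],[0.8,0,0],[1.2,0,0],[1.6,0,0],[2,0,0]], turn=[0,0,0,0,0], gripper=[0.42,0.42,0.42,0.42,0.42])

```text
time_s: 28.58
tool_pos: [0.5227, 0.2683, 0.159]
tool_rot: [-180.0, 0.0, 110.2]
force: [0.3, -0.6, 0.5]
grip_width: 0.0364
```

```bash
python3 st.py;  python3 - <<'E'
from cell import read_camera
import cv2,numpy as np
s=read_camera("scene")
a=cv2.resize(s[120:260,290:440,::-1],(600,560));cv2.imwrite("pics/s13.png",a)
E
```

```text
28.575 stand x 0.0009 y 0.0188 z 0.1590 Fst x 0.03 y -0.68 z 0.52 yaw 110.18 w 0.0364 M [ 0.09 -0.11 -0.04]
```

View pics/s13.png

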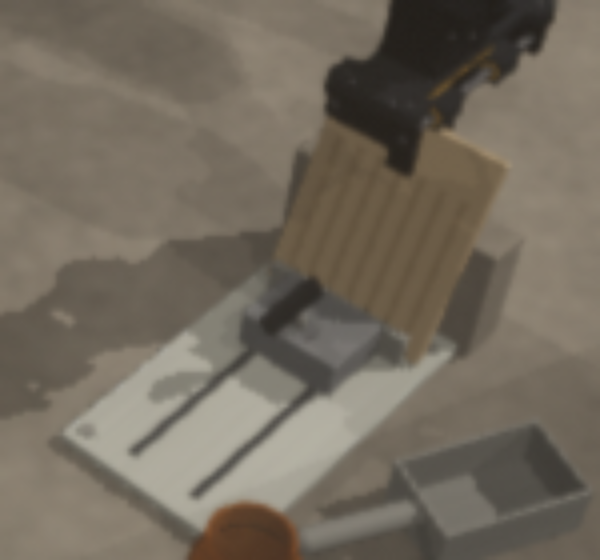

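carry_out(translation=[[0.3,0,0],[0.6,0,0],[0.9,0,0],[0.9,0,0]], turn=[0,0,0,0], gripper=[0.42,0.42,0.42,0.42])

```text
time_s: 29.12
tool_pos: [0.5206, 0.2742, 0.1588]
tool_rot: [-180.0, 0.2, 110.1]
force: [1.1, -3.8, 0.3]
grip_width: 0.0365
```

```bash
python3 st.py
```

```text
29.125 stand x 0.0009 y 0.0251 z 0.1588 Fst x -0.24 y -3.99 z 0.32 yaw 110.08 w 0.0365 M [-0.94 -0.43 -0.05]
```

carry_out(translation=[[-0.5,0,0],[-0.5,0,0],[-0.5,0,-2],[-0.5,0,-5],[-0.5,0,-9]], turn=[0,0,0,0,0], gripper=[0.5,0.55,0.55,0.55,0.55])

```text
time_s: 29.75
tool_pos: [0.5208, 0.2724, 0.2508]
tool_rot: [-180.0, -0.0, 110.2]
force: [0.1, -0.6, -1.0]
grip_width: 0.0479
```

carry_out(translation=[[0,0,-3],[0,6,-5],[0,11,-5],[0,16,-5],[0,16,-5]], turn=[0,0,0,0,0], gripper=[0.55,0.55,0.55,0.55,0.55])

```text
time_s: 30.38
tool_pos: [0.6735, 0.3281, 0.2965]
tool_rot: [-179.8, -0.2, 110.1]
force: [-1.5, -0.0, 0.3]
grip_width: 0.0479
```

```bash
python3 st.py;  python3 - <<'E'
from cell import read_camera
import cv2,numpy as np
s=read_camera("scene");t=read_camera("top");cv2.imwrite("pics/fs.png",s[:,:,::-1]);cv2.imwrite("pics/ft.png",t[:,:,::-1])
cv2.imwrite("pics/s14.png",cv2.resize(s[120:260,290:440,::-1],(600,560)))
cv2.imwrite("pics/t14.png",cv2.resize(t[160:270,120:260,::-1],(770,594),interpolation=cv2.INTER_CUBIC))
E
```

```text
30.375 stand x 0.1630 y 0.0230 z 0.2965 Fst x -1.41 y 0.47 z 0.31 yaw 110.12 w 0.0479 M [ 0.1  -0.05 -0.  ]
```

View pics/s14.png

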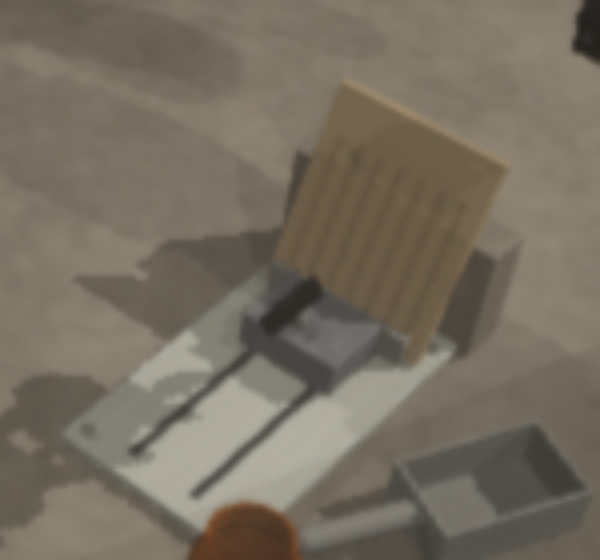

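View pics/t14.png

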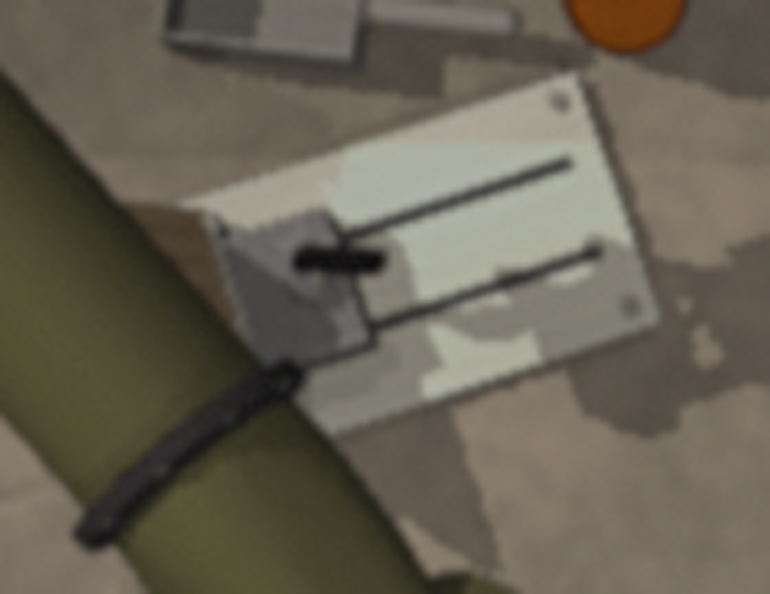

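```bash
python3 go.py .5 -.15 .32 70
```

```text
t 30.475 cm [-38.94 -32.58  -2.12] turn 0.702 alt 0.702
now [0.6709 0.3281 0.2993] [-1.7995e+02 -1.2000e-01  1.1024e+02] F [-0.63 -0.11  0.82] M [ 0.095 -0.106 -0.007] w 0.0478 q [ -0.4  38.3 -52.4  58.   29.5  95.5  67.3]
```

carry_out(translation=[[-3,-2.5,-2],[-7,-6,-2],[-11,-9.5,-2],[-15,-13,-2],[-19,-16,-2]], turn=[0.05,0.1,0.15,0.2,0.25], gripper=[0.55,0.55,0.55,0.55,0.55])

```text
time_s: 31.1
tool_pos: [0.5846, 0.0923, 0.3204]
tool_rot: [179.9, 0.2, 95.8]
force: [0.8, -0.9, 0.6]
grip_width: 0.0477
```

```bash
python3 go.py .5 -.15 .32 70
```

```text
t 31.1 cm [-23.26 -10.86   0.09] turn 0.45 alt 0.45
now [0.5846 0.0923 0.3204] [1.7991e+02 1.7000e-01 9.5780e+01] F [ 0.83 -0.86  0.61] M [ 0.109 -0.208  0.048] w 0.0477 q [ 33.2  16.6 -55.7  82.1  13.9  88.4  74.1]
```

carry_out(translation=[[-4.6,-2,0],[-9.2,-4.2,0],[-13.8,-6.4,0],[-18.4,-8.6,0],[-23,-10.8,0]], turn=[0.05,0.1,0.15,0.2,0.25], gripper=[0.55,0.55,0.55,0.55,0.55])

```text
time_s: 31.72
tool_pos: [0.5011, -0.1467, 0.3202]
tool_rot: [179.9, 0.2, 81.4]
force: [1.1, -0.5, 0.6]
grip_width: 0.048
```

```bash
python3 st.py;  python3 - <<'E'
from cell import read_camera
import cv2,numpy as np
s=read_camera("scene");t=read_camera("top");cv2.imwrite("pics/fs.png",s[:,:,::-1]);cv2.imwrite("pics/ft.png",t[:,:,::-1])
cv2.imwrite("pics/t15.png",cv2.resize(t[160:270,120:260,::-1],(770,594),interpolation=cv2.INTER_CUBIC))
E
```

```text
31.725 stand x -0.1625 y -0.3632 z 0.3202 Fst x 0.90 y -0.85 z 0.58 yaw 81.45 w 0.048 M [ 0.07 -0.18 -0.04]
```

View pics/t15.png

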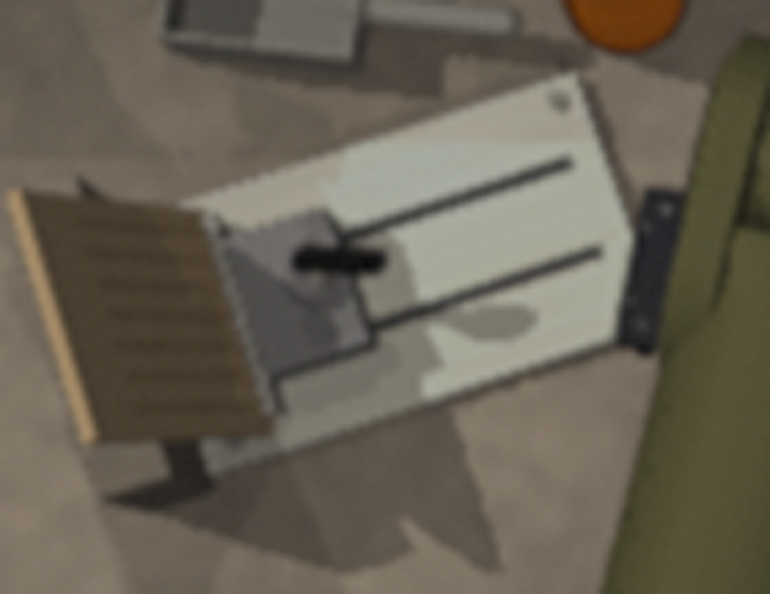

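View pics/fs.png

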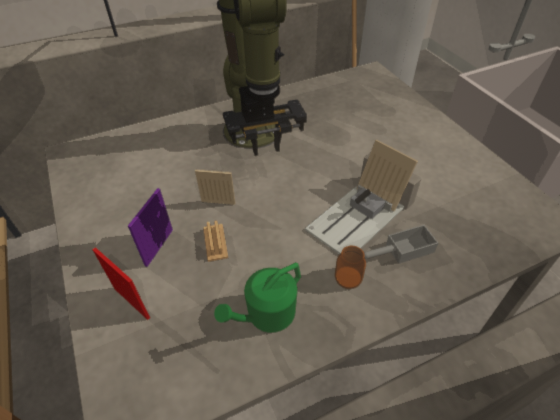

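Run:
```python
from h import *
import cv2
from scipy.optimize import least_squares
S=[0.52839,0.25031,0.35196]
tb=np.array([(.045,-.074,.049),(-.045,-.074,.049),(-.045,-.008,.049)])
for q in ([(432,175),(480,303),(378,338)],[(325,208),(374,342),(275,376)]):
    tq=crop([120,160],q);r=lambda g:(proj("top",T(*S,tb-[0,g[0],0]))-tq).ravel()
    k=least_squares(r,[.05],loss="soft_l1");print(k.x,r(k.x).reshape(-1,2).round(1))
def tri(xc,yb,th,yw=0):
    u=np.array([0,np.sin(th),np.cos(th)]);n=np.array([0,np.cos(th),-np.sin(th)])
    o=np.array([xc,yb,.012+.005*np.sin(th)])
    return [o+np.array([i*.075,0,0])+j*.005*n+k*u for k in(0,.18) for i,j in((-1,-1),(1,-1),(1,1),(-1,1))]
for n,o,f in(("top",(120,160),"pics/ft.png"),("scene",(330,130),"pics/fs.png")):
    im=cv2.imread(f);im=cv2.resize(im[o[1]:o[1]+110,o[0]:o[0]+100],None,fx=5,fy=5,interpolation=cv2.INTER_CUBIC)
    for (g,col) in((.047,(0,255,0)),):
        yb=-g+.0047;th=np.arctan2(-yb-.0047+0.0,.1)  # approx
        w=((proj(n,T(*S,tri(0,yb,th)))-o+.5)*5).astype(int).tolist();print("theta",th)
        for a in range(4):
            for p,q in((a,(a+1)%4),(a+4,(a+1)%4+4),(a,a+4)): cv2.line(im,w[p],w[q],col,1)
    cv2.imwrite(f"pics/chk_{n}.png",im)
cv2.imwrite("pics/chk.png",cv2.resize(np.hstack([cv2.imread("pics/chk_top.png"),cv2.imread("pics/chk_scene.png")]),(800,440)))
```

```text
[0.11577706] [[ 0.6 -1.1]
 [ 0.1  0.6]
 [-0.6  0.5]]
[0.04900008] [[ 0.8 -0.8]
 [-0.1 -0.1]
 [-1.3  0. ]]
theta 0.3596470942354804
theta 0.3596470942354804
```

View pics/chk.png

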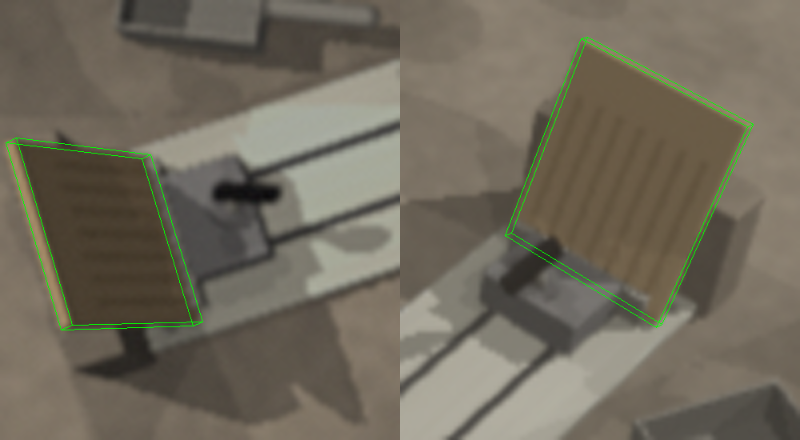

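Run:
```python
from cell import sign_off
print(sign_off())
```

```text
the job is handed in; nothing more can be done
None
```

I finished the job and handed it in at about 32 s of the 72 s allowed. No verdict was reported.

- **Freeing and sliding:** I loosened the knob until the stop slid with about 1 N, then moved it in towards the kerb. The final gap measures about 49 mm from the top camera. The scene camera gave about 49.5 mm after the slide. Feeling for contact with the trivet suggested 46–47 mm, so these differ by up to 3 mm, but all lie within 40–60 mm.
- **Clamping:** I tightened the knob to a push-back of about 0.2–0.27 N m, which means a clamping force of roughly 65–90 N. I worked this out from torques measured while turning it both ways. Single readings varied by about ±0.1 N m, so the clamping force is the least certain figure. With the tool always vertical, I had to turn the tilted knob at an angle. In the picture taken after I let go, the knob was where I left it.
- **Trivet:** It was lifted out of the rack, set on the plate against the stop, tipped onto the kerb and released. A model leaning 0.36 rad, parallel to the kerb, centred and with its bottom at the stop, matches both final pictures.
- **Everything else:** The last pictures show the watering can, scoop and jar apparently where they were; I did not measure their positions again. The arm is clear of everything.

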